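Dress two finishing stands with pipe parts

TASK

Dress the two spindle stands for lacquering. On the round stand put the black plastic chanter sole, collar up, then the blackwood reed seat on top of it, then the larger cork stopper in the seat's mouth; on the square stand put the brass ferrule, then the smaller cork stopper in its mouth. Everything must sit fully down and upright with the spindle up its bore, and the tuning fork and the sanding block must stay where they lie.

Things in the scene. Friction and masses are not known exactly. Their poses are not given: they have to be found in the camera images.
- round_stand: Fixed pale beech stand with a ROUND base, 90 mm across and 14 mm thick, with an upright brass spindle 12 mm in diameter at its centre that rises 34 mm above the base's top (top at 48 mm). Origin: centre of the underside, on the bench; z up along the spindle.
- square_stand: Fixed pale beech stand with a SQUARE base, 84 x 84 mm and 14 mm thick, with an upright brass spindle 12 mm in diameter at its centre that rises 14 mm above the base's top (top at 28 mm). Origin: centre of the underside, on the bench; z up, x and y along the base's sides.
- sole: Chanter sole: black plastic stepped ring, 20 mm high: a flange 58 mm across and 14 mm high, and on it a collar 46 mm across and 6 mm high; through bore 26 mm. 45 g. Origin: centre of the underside; z up along the bore, collar uppermost. At the start it stands upright; any yaw does.
- seat: Blackwood reed seat: very dark brown turned wooden tube, 36 mm high, 42 mm across at its two ends (each 10 mm high) and 37 mm at its waist; through bore 28 mm, the same either way up. About 40 g. Origin: centre of the underside; z up along the bore. At the start it stands upright; any yaw does.
- ferrule: Brass ferrule: plain brass tube 33 mm across and 26 mm high, through bore 23 mm, the same either way up. About 90 g. Origin: centre of the underside; z up along the bore. At the start it stands upright; any yaw does.
- big_stopper: Larger cork stopper: a round cork head 44 mm across and 20 mm high over a plug 20 mm across and 12 mm long (32 mm in all). 14 g. It stands on its plug at the start. Origin: centre of the plug's lower end; z up towards the head. In place, its plug is in the seat's bore and the head rests on the seat's rim.
- small_stopper: Smaller cork stopper: a round cork head 36 mm across and 18 mm high over a plug 15 mm across and 10 mm long (28 mm in all). 11 g. It stands on its plug at the start. Origin: centre of the plug's lower end; z up towards the head. In place, its plug is in the ferrule's bore and the head rests on the ferrule's rim.
- fork: Bystander: loose brass tuning fork lying flat on the bench, 123 mm long, 26 mm wide, 8 mm thick. Origin: about the middle of its length, on the bench; x along it towards the tines. Leave it alone.
- sanding_block: Bystander: loose wooden sanding block with a cork sole, 85 x 50 x 30 mm, lying on the bench. Origin: centre of its underside, x along its length. Leave it alone.
There are look-alikes about, which are no part of the job. Leave any green or turquoise look-alike of the small_stopper alone.

How it is judged:
At the end, for the whole second after the job is handed in: All parts released, still, upright within 0.12 rad, heights within 3 mm of fully down: sole (collar up) on the round stand, seat on the sole, ferrule on the square stand, each within 10 mm of its spindle's axis; larger stopper in the seat, smaller in the ferrule, within 7 mm of the bore's axis (horizontal distance between each of sole, seat and round_stand below 0.01 m and z of sole in the frame of round_stand between 0.011 and 0.017 m and angle between each of sole, seat, big_stopper, ferrule, small_stopper's own z axis and vertical below 0.12 rad and linear speed of each of sole, seat, big_stopper, ferrule, small_stopper below 0.02 m/s and angular speed of each of sole, seat, big_stopper, ferrule, small_stopper below 0.3 rad/s and horizontal distance between seat and sole below 0.017 m and z of seat in the frame of sole between 0.017 and 0.023 m and horizontal distance between big_stopper and seat below 0.007 m and z of big_stopper in the frame of seat between 0.021 and 0.027 m and horizontal distance between ferrule and square_stand below 0.01 m and z of ferrule in the frame of square_stand between 0.011 and 0.017 m and horizontal distance between small_stopper and ferrule below 0.007 m and z of small_stopper in the frame of ferrule between 0.013 and 0.019 m); the robot touches nothing.
It fails at once if the tuning fork was moved by more than 30 mm (distance of fork from where it was at the start of the episode above 0.03 m).
It fails at once if the sanding block was moved by more than 30 mm (distance of sanding_block from where it was at the start of the episode above 0.03 m).
It also fails if it takes over 128 s, if anything falls off the work surface, if the arm or the gripper's body presses on something with over 40 N, if the wrist force passes 120 N, or if a joint passes its speed limit or range.

ROBOT

A 7-joint arm with a two-finger parallel gripper is mounted at the origin on the work surface. World frame = base frame: x ahead of the robot, y to its left, z up, the work surface at z = 0. Lengths are in m, angles in rad, forces in N, time in s.
With the tool pointing down it reaches from about 0.4 to 0.875 m from the base axis. Payload 19.3 kg.
Tool frame: the origin (TCP) lies midway between the tips of the shut fingers; the grasp point (between the pads) lies 19 mm behind it; z points along the fingers, y is the direction in which the jaws open and shut (so a half turn about z gives the same grasp; the last joint's range is limited). The gripper opens to 85 mm and grips with 20 to 120 N. Pads are 22 mm wide; open, the fingers measure 114 mm over their backs; the gripper's body (76 mm by 85 mm) begins 54 mm behind the grasp point. The pads swing forward as they close: fully open they stand 13 mm farther back than shut.
Start: joints at [1.136, 0.521, -0.036, 1.599, 0.021, 1.021, -0.113], TCP at [0.223, -0.584, 0.231] pointing down, gripper open.
Joint ranges: [-2.91, 2.91], [-0.3, 2.13], [-1.5, 1.42], [0.17, 2.43], [-1.26, 4.41], [0.16, 1.93], [-2.52, 2.52]. Speed limits (rad/s): [1.89, 1.89, 2.39, 2.39, 3.01, 3.01, 3.01].

INTERFACE

Orientations are given as [roll, pitch, yaw] about the fixed x, y, z axes, in that order (R = Rz(yaw) Ry(pitch) Rx(roll)).
In Python, from workcell import bot gives the robot as it stands.
- The arm moves only by the tool servo_tool, never from a script. Its argument "plan" is a list of rows, each a list of 5 numbers: the shift along the world's x, y, z in mm, then the turn about the world's z in rad, then the gripper's target within -1 to 1 (shut at 1, half-way at 0, fully open at -1). In form: [[tx, ty, tz, yaw, jaw], ...]. A call has exactly 10 rows; each row is the pose to reach, as a shift and turn from the pose commanded when the call began; what a row does not reach only later rows make up. A row lasts 1/12 s, in which the tool goes at most 41.7 mm and 7.16 degrees, less where a joint would pass 70% of its speed; a pose out of reach is approached as far as the arm can. A call with a gripper value outside its range is refused whole. The fingers move at their own pace and stop on an object; "squeeze" is the grip in N (left out, the last holds). Time passes only in rows, so rows that repeat a pose let the fingers close, or fill a call up. It gives the time, the measured TCP pose, the force and the opening at its end, in the units of the state.
- bot.observe(): the state, without advancing time (a new reading comes with each control period).
- bot.grab_frame(name): name is "side" or "top" or "wrist"; returns the picture (384x512x3 uint8, blue, green, red); there is no depth.
- bot.calibration(name): a dict with "fx", "fy", "cx", "cy" (pixels), "T" (4x4, takes a point from camera to world coordinates). Camera axes: x right, y down, z forward; pixel columns grow to the right and rows downward; lengths in m; the calibration is good to about 2 mm. The wrist camera is an equidistant fisheye: a pixel r from the principal point sees the ray r / f radians off the axis. A picture is of the moment at which its call begins: read the wrist's pose just before it. calibration takes no time and is no camera call; for the wrist camera it gives the pose at the moment of the call.
- bot.job_done(): hands the job in, once; it reports no verdict.
The state is a dict: "clock": time; "qpos": joint angles; "qd": joint speeds; "joint_efforts": joint torques, N m; "position": TCP position; "tool_rot": TCP orientation; "force": force on the tool from outside, world axes, zero at the start; "moment": the same for the moment, N m; "grip_width": finger opening in m.
Only numpy, scipy, OpenCV 4.12 (cv2) and the standard library are available. Lean on these libraries where they do the work, as an engineer would, in place of code of your own. Each camera call takes 0.05 s, during which the arm holds its last target.

## Working session

There is one attempt and no reset: what is moved stays moved. The work goes in short steps, Python scripts to look and compute and a tool call to move; the robot and the scene stay as the last step left them, time stands still between calls to the robot, and variables do not carry over. Pictures are saved under pics/ and viewed, and the job is handed in when it is done.

Besides the shell and the picture viewer there is one more tool, called after "Request:" by a JSON object that holds its "op" and its "data", one argument or row to a line. servo_tool: Moves the arm, as the interface text tells. Its arguments: {"type":"object","properties":{"plan":{"type":"array","items":{"type":"array","items":{"type":"number"}}},"squeeze":{"type":"number"}},"required":["plan"]}

```bash
ls; mkdir -p pics
python3 - <<'E'
from workcell import bot
import cv2
print(bot.observe())
for n in ["side","top","wrist"]:
    c=bot.calibration(n); print(n,c)
    cv2.imwrite(f"pics/{n}0.png",bot.grab_frame(n))
E
```

```text
pics
{'clock': 0.0, 'qpos': array([ 1.13577664,  0.5220387 , -0.0363215 ,  1.59999153,  0.02118448,
        1.02109423, -0.11277771]), 'qd': array([-0.00068236, -0.00056262,  0.0019406 , -0.00054085,  0.00039391,
       -0.00022903,  0.00051847]), 'joint_efforts': array([ 1.11343181e-04, -9.27122784e+01,  1.98000491e+00, -3.69933164e+01,
        1.79764879e-02,  8.29708704e-03,  5.67030463e-05]), 'position': array([ 0.22283612, -0.58356968,  0.23071631]), 'tool_rot': array([-3.14044744e+00,  7.11910426e-05,  3.64818524e-01]), 'force': array([-0.87195135, -0.43071865, -0.82918569]), 'moment': array([-0.03640389,  0.0230279 ,  0.01771192]), 'grip_width': 0.08540857765374572}
side {'fx': 381.350419486371, 'fy': 381.350419486371, 'cx': 258.3552154982261, 'cy': 188.47697142175048, 'T': array([[-0.98329603, -0.11442955,  0.1415443 ,  0.38145418],
       [-0.18132798,  0.68328678, -0.707276  ,  0.74869288],
       [-0.01578207, -0.72112762, -0.69262246,  0.75319994],
       [ 0.        ,  0.        ,  0.        ,  1.        ]])}
top {'fx': 352.1632389866157, 'fy': 352.1632389866157, 'cx': 256.2019550096185, 'cy': 190.90695396996531, 'T': array([[ 0.02560882, -0.99375677,  0.10858944,  0.44657216],
       [-0.99958784, -0.02686494, -0.01012025,  0.01845711],
       [ 0.01297432, -0.10828551, -0.99403517,  0.90980971],
       [ 0.        ,  0.        ,  0.        ,  1.        ]])}
wrist {'fx': 297.3186396354542, 'fy': 297.3186396354542, 'cx': 249.96728658087773, 'cy': 190.40051740740032, 'T': array([[ 3.55725035e-01, -8.93632943e-01, -2.73641852e-01,
         2.91600914e-01],
       [-9.34590632e-01, -3.40065965e-01, -1.04381459e-01,
        -5.57036999e-01],
       [ 2.22430071e-04,  2.92874210e-01, -9.56150954e-01,
         3.74681418e-01],
       [ 0.00000000e+00,  0.00000000e+00,  0.00000000e+00,
         1.00000000e+00]])}
```

View pics/top0.png

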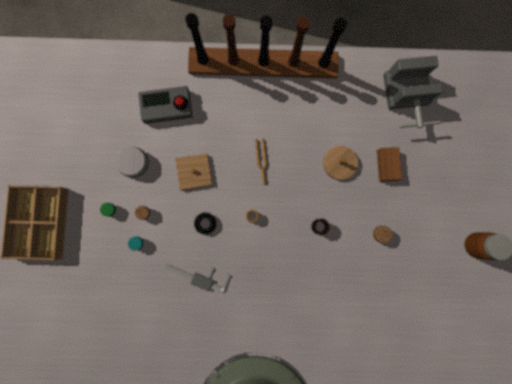

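View pics/side0.png

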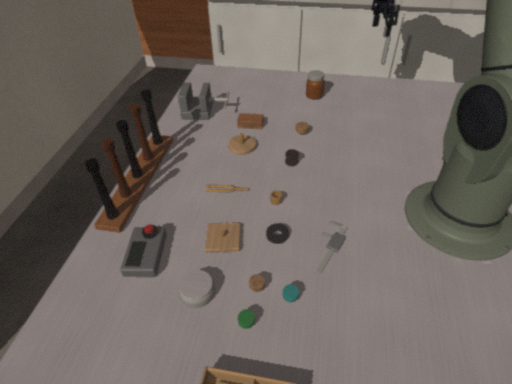

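View pics/wrist0.png

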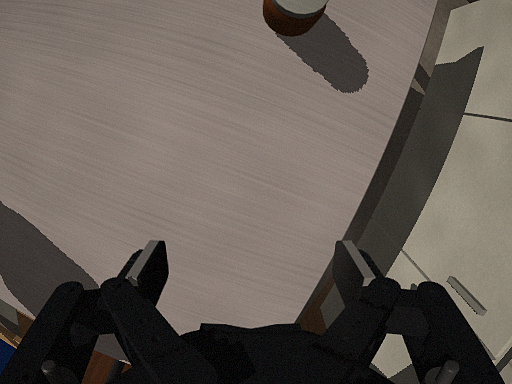

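The top view shows the sole (205,223), ferrule (252,215), seat (320,227), big stopper (383,234), small stopper (143,213), square stand (194,172) and round stand (341,163). Green and turquoise look-alikes are at (108,210) and (136,244). The fork is at (262,160) and the block at (390,163). Next I'll zoom in and triangulate.

```bash
cat > h.py <<'E'
import numpy as np, cv2
from workcell import bot
def ray(c,u,v,fish=False):
    x=(u-c['cx'])/c['fx'];y=(v-c['cy'])/c['fy']
    if fish:
        r=np.hypot(x,y); s=np.sin(r)/r if r>1e-9 else 1.; d=np.array([x*s,y*s,np.cos(r)])
    else: d=np.array([x,y,1.])
    T=np.array(c['T']); d=T[:3,:3]@d
    return T[:3,3],d/np.linalg.norm(d)
def plane(c,u,v,z,fish=False):
    o,d=ray(c,u,v,fish); return o+d*(z-o[2])/d[2]
def tri(rs):
    A=np.zeros((3,3));b=np.zeros(3)
    for o,d in rs:
        P=np.eye(3)-np.outer(d,d);A+=P;b+=P@o
    p=np.linalg.solve(A,b)
    return p,[np.linalg.norm((np.eye(3)-np.outer(d,d))@(p-o))*1e3 for o,d in rs]
def proj(c,p,fish=False):
    T=np.array(c['T']); q=T[:3,:3].T@(np.array(p)-T[:3,3])
    if fish:
        t=np.arctan2(np.hypot(q[0],q[1]),q[2]); k=t/np.hypot(q[0],q[1])
        return c['cx']+c['fx']*k*q[0], c['cy']+c['fy']*k*q[1]
    return c['cx']+c['fx']*q[0]/q[2], c['cy']+c['fy']*q[1]/q[2]
E
python3 - <<'E'
import cv2
t=cv2.imread('pics/top0.png'); s=cv2.imread('pics/side0.png')
cv2.imwrite('pics/t1.png',cv2.resize(t[130:260,90:290],None,fx=4,fy=4,interpolation=cv2.INTER_CUBIC))
cv2.imwrite('pics/t2.png',cv2.resize(t[130:260,250:450],None,fx=4,fy=4,interpolation=cv2.INTER_CUBIC))
cv2.imwrite('pics/s1.png',cv2.resize(s[100:300,190:350],None,fx=3,fy=3,interpolation=cv2.INTER_CUBIC))
E
```

```text
(no output)
```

View pics/t1.png

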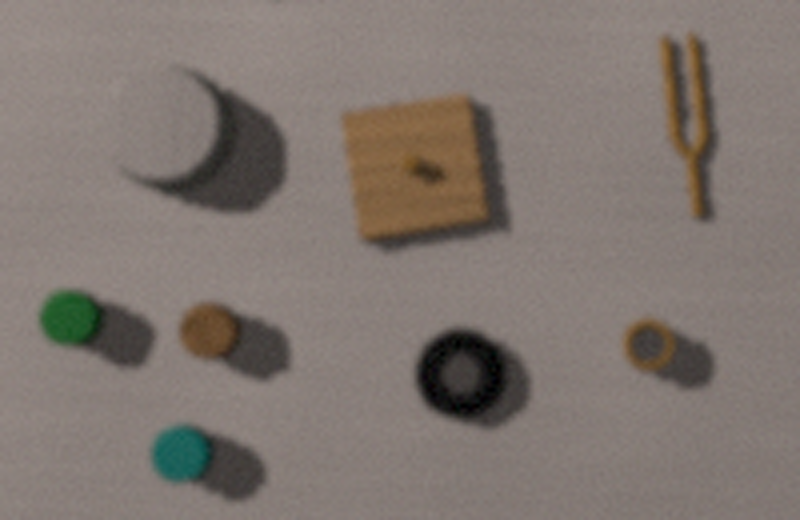

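View pics/t2.png

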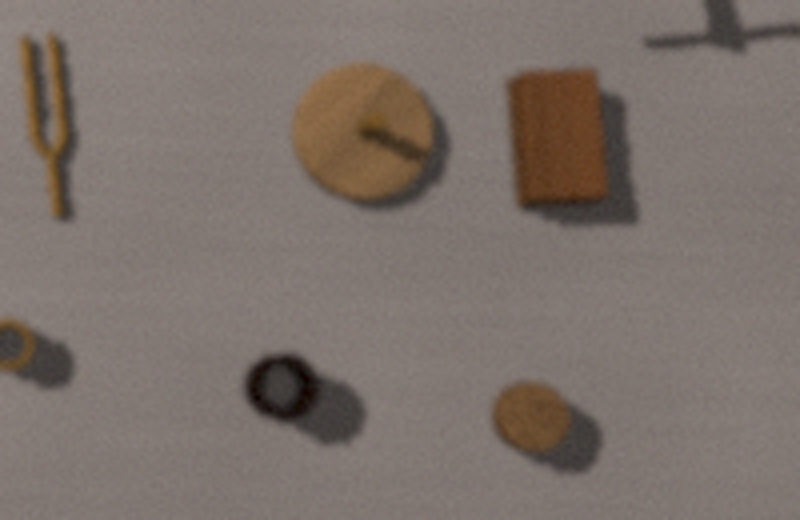

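View pics/s1.png

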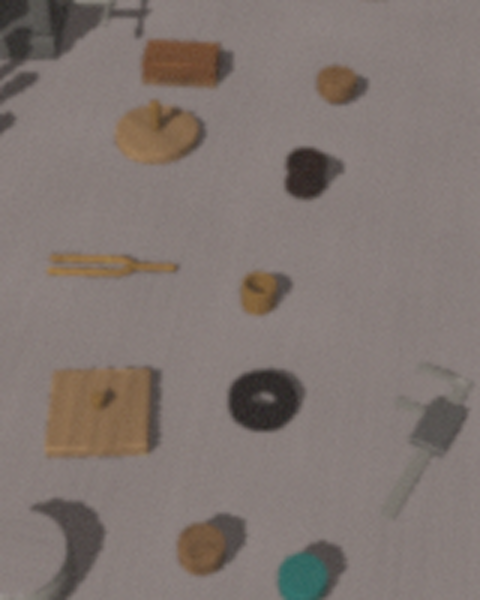

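Run:
```python
from h import *
np.set_printoptions(precision=4,suppress=True)
ct,cs=bot.calibration('top'),bot.calibration('side')
D=dict(sole=((205,223),(278,232.3),.02),ferrule=((252.5,216.2),(276.7,194.3),.026),seat=((320.7,226.5),(292,152.7),.036),big=((383,234),(302.3,126),.032),small=((142,212.5),(257.3,279.3),.028),sq=((192.7,170.7),(224.5,231),.028),rd=((344,160.5),(241.7,134.3),.048))
for k,(a,b,z) in D.items():
    p,e=tri([ray(ct,*a),ray(cs,*b)]); print(k,p,e,plane(ct,*a,z),'r',np.hypot(*p[:2]))
print('sqbase',plane(ct,90+416/4,130+167/4,.014),'rdbase',plane(ct,250+364/4,130+132/4,.014))
print('fork', [plane(ct,250+u/4,130+v/4,.008)[:2] for u,v in((25,38),(55,38),(62,215))],'block',[plane(ct,250+u/4,130+v/4,.03)[:2] for u,v in((512,75),(597,70),(606,200),(523,207))])
for n,(u,v) in dict(green=(70,318),turq=(182,453)).items(): print(n,plane(ct,90+u/4,130+v/4,.028))
```

```text
sole [0.4577 0.1372 0.0091] [np.float64(1.71085561669557), np.float64(1.7108556166957363)] [0.4592 0.1359 0.02  ] r 0.47779695826938373
ferrule [0.4783 0.017  0.0227] [np.float64(0.9535636756437335), np.float64(0.9535636756439184)] [0.4792 0.0171 0.026 ] r 0.47863735477097247
seat [ 0.4571 -0.1523  0.0364] [np.float64(0.6620604956817948), np.float64(0.6620604956817383)] [ 0.4578 -0.1523  0.036 ] r 0.48178894397451916
big [ 0.442  -0.3106  0.0265] [np.float64(1.2716673239287974), np.float64(1.2716673239288663)] [ 0.4433 -0.3084  0.032 ] r 0.5401673695454121
small [0.4803 0.2924 0.0282] [np.float64(0.7491091017159418), np.float64(0.7491091017159082)] [0.4811 0.2926 0.028 ] r 0.5623550700456837
sq [0.5872 0.1709 0.0283] [np.float64(2.682395286141419), np.float64(2.682395286141752)] [0.5899 0.1713 0.028 ] r 0.6115609421422398
rd [ 0.623  -0.208   0.0451] [np.float64(0.4285957273790782), np.float64(0.428595727379127)] [ 0.6229 -0.2072  0.048 ] r 0.6568368903901585
sqbase [0.5896 0.1703 0.014 ] rdbase [ 0.623  -0.2083  0.014 ]
fork [array([0.6804, 0.0126]), array([ 0.681, -0.007]), array([ 0.5643, -0.0143])] block [array([ 0.6596, -0.2992]), array([ 0.6644, -0.3539]), array([ 0.5804, -0.3581]), array([ 0.5745, -0.3052])]
green [0.4863 0.3786 0.028 ]
turq [0.4049 0.304  0.028 ]
```

Request:
{"op": "servo_tool", "data": {
  "plan": [
    [227,334,0,1.2,-1],
    [227,334,0,1.2,-1],
    [227,334,0,1.2,-1],
    [227,334,0,1.2,-1],
    [227,334,0,1.2,-1],
    [227,334,0,1.2,-1],
    [227,334,0,1.2,-1],
    [227,334,0,1.2,-1],
    [227,334,0,1.2,-1],
    [227,334,0,1.2,-1]
  ],
  "squeeze": 30
}}

```text
clock: 0.98
position: [0.4516, -0.2464, 0.2315]
tool_rot: [3.141, -0.001, 1.574]
force: [0.2, 1.1, -0.4]
grip_width: 0.0851
```

```bash
cat > look.py <<'E'
import sys
from h import *
import pickle
n=sys.argv[1]
o=bot.observe(); c=bot.calibration('wrist'); f=bot.grab_frame('wrist')
cv2.imwrite(f'pics/{n}.png',f); pickle.dump((c,o),open(f'pics/{n}.pkl','wb'))
print(o['position'],o['tool_rot'],o['qpos'].round(2),o['clock'])
E
python3 look.py w1
```

```text
[ 0.45163442 -0.24639426  0.23149367] [ 3.14086164e+00 -5.96994350e-04  1.57440709e+00] [ 0.72  0.37 -0.43  1.87  0.19  0.94  0.21] 0.9833
```

View pics/w1.png

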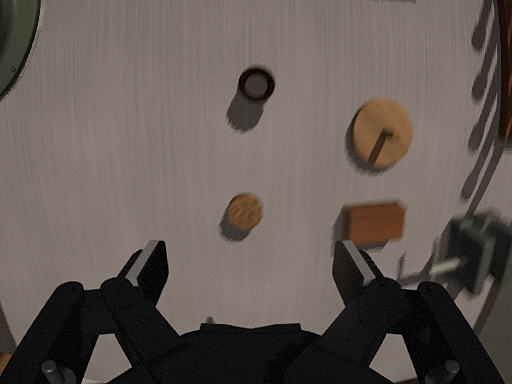

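Request:
{"op": "servo_tool", "data": {
  "plan": [
    [10,386,0,0,-1],
    [10,386,0,0,-1],
    [10,386,0,0,-1],
    [10,386,0,0,-1],
    [10,386,0,0,-1],
    [10,386,0,0,-1],
    [10,386,0,0,-1],
    [10,386,0,0,-1],
    [10,386,0,0,-1],
    [10,386,0,0,-1]
  ]
}}

```text
clock: 1.87
position: [0.4593, 0.1422, 0.2316]
tool_rot: [3.141, -0.002, 1.57]
force: [-0.0, 0.4, -1.1]
grip_width: 0.0855
```

```bash
python3 look.py w2
```

```text
[0.45931973 0.14220716 0.23160173] [ 3.14105163e+00 -2.47299455e-03  1.57010814e+00] [ 0.06  0.34 -0.6   1.95  0.23  0.92 -0.66] 1.8667
```

View pics/w2.png

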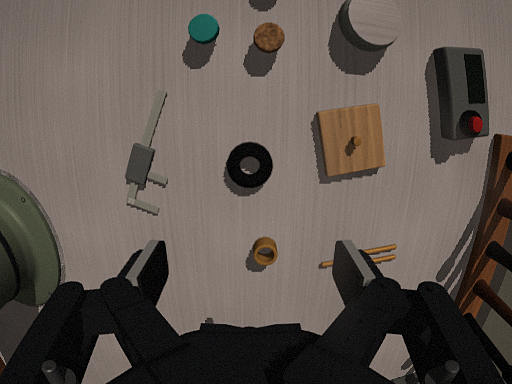

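The w1 view shows the seat mouth (257,83), big stopper (244,211) and round stand (382,133). The w2 view shows the sole (250,164), ferrule (265,250), square stand (350,140) and small stopper (269,37). Now I'll measure with masks.

Run:
```python
from h import *
import pickle
np.set_printoptions(precision=4,suppress=True)
ct=bot.calibration('top')
def blob(img,u,v,mask,R=45):
    m=np.zeros(mask.shape,np.uint8); m[max(0,int(v)-R):int(v)+R,max(0,int(u)-R):int(u)+R]=mask[max(0,int(v)-R):int(v)+R,max(0,int(u)-R):int(u)+R]
    cs,_=cv2.findContours(m,cv2.RETR_EXTERNAL,cv2.CHAIN_APPROX_NONE); c=max(cs,key=cv2.contourArea)
    return cv2.fitEllipse(c)
for n,items in dict(w1=[('seat',257,83,.036,'dark',(320.7,226.5)),('big',244,211,.03,'col',(383,234)),('rdbase',382,133,.014,'col',(341,163))],w2=[('sole',250,164,.017,'dark',(205,223)),('small',269,37,.028,'col',(142,212.5)),('sq',350,140,.014,'col',(194,171.75)),('fer',265,250,.026,'col',(252.5,216.2))]).items():
    f=cv2.imread(f'pics/{n}.png'); c,o=pickle.load(open(f'pics/{n}.pkl','rb'))
    hsv=cv2.cvtColor(cv2.GaussianBlur(f,(3,3),0),cv2.COLOR_BGR2HSV)
    dark=((hsv[...,2]<42)*255).astype(np.uint8); col=((hsv[...,1]>90)&(hsv[...,2]>60))*255; col=col.astype(np.uint8)
    for k,u,v,z,m,tp in items:
        e=blob(f,u,v,dark if m=='dark' else col)
        p,er=tri([ray(c,*e[0],True),ray(ct,*tp)])
        print(k,np.round(e[0],1),np.round(e[1],1),plane(c,*e[0],z,True),'tri',p,np.round(er,1))
    if n=='w2': print('sqspindle',plane(c,357,138,.028,True), tri([ray(c,357,138,True),ray(ct,192.7,170.7)]))
    else: print('rdspindle',plane(c,389,132,.048,True),tri([ray(c,389,131,True),ray(ct,344,160.5)]))
    g=cv2.resize(f,None,fx=1.5,fy=1.5);
c,o=pickle.load(open('pics/w2.pkl','rb'));f=cv2.imread('pics/w2.png')
a=cv2.resize(f[90:190,200:400],None,fx=4,fy=4,interpolation=cv2.INTER_CUBIC);cv2.imwrite('pics/z2.png',a)
f=cv2.imread('pics/w1.png');a=cv2.resize(f[60:180,230:430],None,fx=4,fy=4,interpolation=cv2.INTER_CUBIC);cv2.imwrite('pics/z1.png',a)
```

```text
seat [255.8  84.7] [32.4 34.5] [ 0.457  -0.1521  0.036 ] tri [ 0.4574 -0.1522  0.0365] [0.4 0.4]
big [243.9 211.8] [33.5 35.9] [ 0.4434 -0.3056  0.03  ] tri [ 0.4421 -0.3474 -0.0755] [1.2 1.2]
rdbase [381.6 130.9] [59.7 64.2] [ 0.6213 -0.2016  0.014 ] tri [ 0.6198 -0.2036  0.0214] [3.2 3.2]
rdspindle [ 0.6153 -0.1995  0.048 ] (array([ 0.6205, -0.2032,  0.0445]), [np.float64(5.511800607068067), np.float64(5.511800607068037)])
sole [249.1 165.1] [44.1 44.8] [0.4573 0.14   0.017 ] tri [0.4583 0.1377 0.0067] [1.1 1.1]
small [268.7  36. ] [26.6 29.5] [0.4802 0.2959 0.028 ] tri [ 0.4827  0.3049 -0.0117] [0. 0.]
sq [351.4 138.8] [70.2 75.9] [0.5871 0.1746 0.014 ] tri [ 0.592   0.1728 -0.0002] [0.2 0.2]
fer [265.  251.3] [23.5 28.9] [0.4783 0.0252 0.026 ] tri [0.4794 0.0171 0.0111] [0.3 0.3]
sqspindle [0.5894 0.1774 0.028 ] (array([0.5936, 0.1749, 0.0132]), [np.float64(1.5754304199087308), np.float64(1.5754304199085414)])
```

View pics/z1.png

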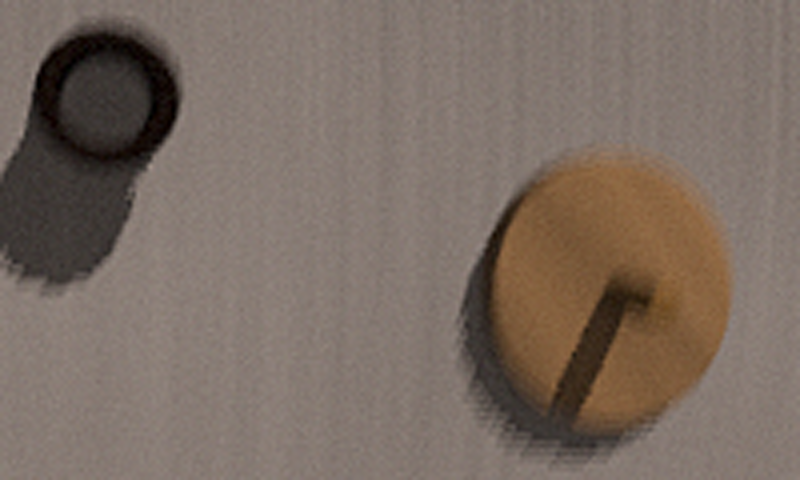

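View pics/z2.png

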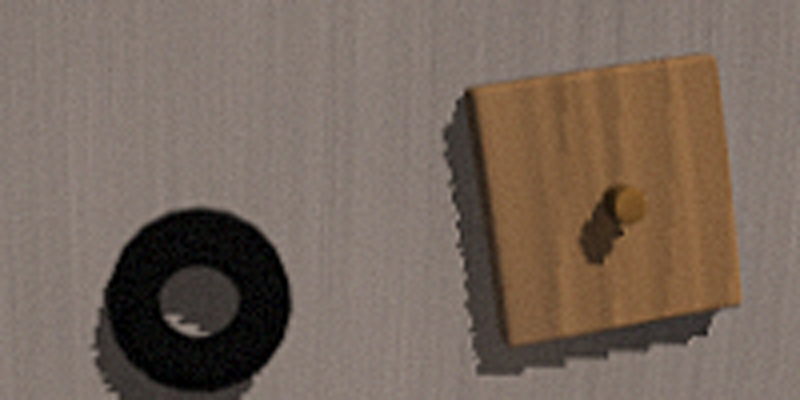

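```bash
python3 look.py w3
python3 - <<'E'
import cv2
f=cv2.imread('pics/w3.png')
cv2.imwrite('pics/z3.png',cv2.resize(f[10:270,220:400],None,fx=4,fy=4,interpolation=cv2.INTER_CUBIC)[:,:][:600] if 0 else cv2.resize(f[90:190,200:400],None,fx=4,fy=4,interpolation=cv2.INTER_CUBIC))
cv2.imwrite('pics/z3b.png',cv2.resize(f[225:275,240:290],None,fx=8,fy=8,interpolation=cv2.INTER_CUBIC))
E
```

```text
[0.45942267 0.14169101 0.23144469] [ 3.14137180e+00 -2.21915332e-03  1.57065912e+00] [ 0.06  0.34 -0.6   1.95  0.23  0.92 -0.65] 1.9167
```

View pics/z3.png

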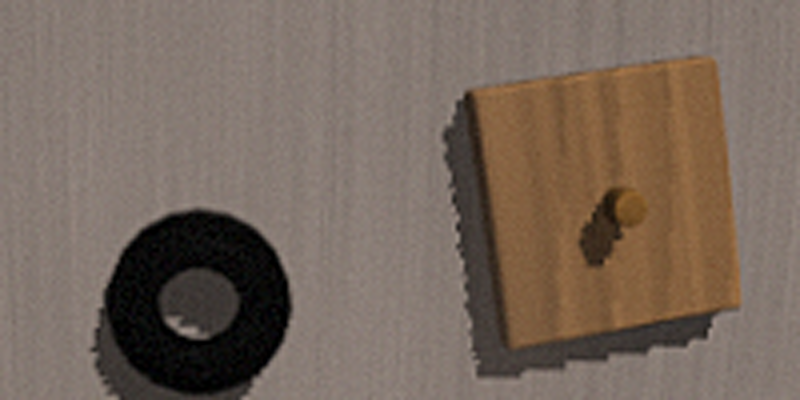

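View pics/z3b.png

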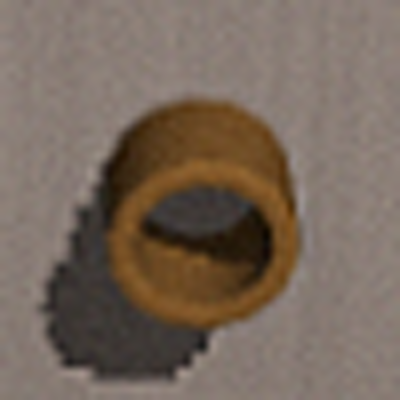

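Run:
```python
from h import *
import pickle
np.set_printoptions(precision=4,suppress=True)
ct=bot.calibration('top')
c,o=pickle.load(open('pics/w3.pkl','rb'))
for k,p,z,tp in [('sole',(249.7,165.2),.02,(205,223)),('spin',(357,141.7),.028,(192.7,170.7)),('fer',(265.5,255.2),.026,(252.5,216.2))]:
    print(k,plane(c,*p,z,True),tri([ray(c,*p,True),ray(ct,*tp)]))
P=[plane(c,200+u/4,90+v/4,.014,True) for u,v in((470,92),(715,58),(740,305),(512,347))]
print(np.array(P),np.mean(P,0), [np.linalg.norm(P[i]-P[i-1]) for i in range(4)])
print(o['position'],bot.observe()['position'])
```

```text
sole [0.4581 0.1399 0.02  ] (array([0.4587, 0.1374, 0.0088]), [np.float64(0.6394173861247596), np.float64(0.6394173861246022)])
spin [0.5896 0.1723 0.028 ] (array([0.5905, 0.1719, 0.0253]), [np.float64(0.1639796741190625), np.float64(0.1639796741190328)])
fer [0.4791 0.0187 0.026 ] (array([0.4793, 0.0171, 0.0232]), [np.float64(0.005577525649414571), np.float64(0.005577525649417653)])
[[0.5411 0.2047 0.014 ]
 [0.6229 0.2203 0.014 ]
 [0.6386 0.1393 0.014 ]
 [0.5586 0.124  0.014 ]] [0.5903 0.1721 0.014 ] [np.float64(0.0825545438284767), np.float64(0.08325595645870587), np.float64(0.08246965936914245), np.float64(0.0814707766935056)]
[0.4594 0.1417 0.2314] [0.4595 0.1389 0.2312]
```

Request:
{"op": "servo_tool", "data": {
  "plan": [
    [-1,2,-40,0,-1],
    [-1,2,-80,0,-1],
    [-1,2,-120,0,-1],
    [-1,2,-160,0,-1],
    [-1,2,-195,0,-1],
    [-1,2,-215,0,-1],
    [-1,2,-225,0,-1],
    [-1,2,-230,0,-1],
    [-1,2,-230,0,-1],
    [-1,2,-230,0,-1]
  ]
}}

```text
clock: 2.8
position: [0.4596, 0.138, 0.0023]
tool_rot: [3.14, -0.0, 1.564]
force: [0.5, -0.3, 0.4]
grip_width: 0.0853
```

```bash
python3 look.py w4
```

```text
[0.45961417 0.13799667 0.00229404] [ 3.14035930e+00 -2.18072978e-04  1.56424937e+00] [-0.15  0.71 -0.35  2.1   0.58  0.42 -0.96] 2.8
```

View pics/w4.png

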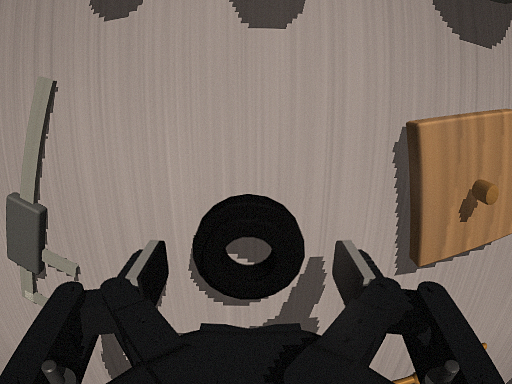

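Run:
```python
from h import *
import pickle
c,o=pickle.load(open('pics/w4.pkl','rb'))
for p,z in (((248,248),.02),((248,245),.017)): print(plane(c,*p,z,True))
print([proj(c,p,True) for p in [(.459,.138,.02),(.459,.138,0.014)]])
```

```text
[0.45762867 0.14511235 0.02      ]
[0.4576159  0.14517441 0.017     ]
[(np.float64(250.95831123812255), np.float64(260.6947139299177)), (np.float64(250.90474912457844), np.float64(254.7107075562975))]
```

Request:
{"op": "servo_tool", "data": {
  "plan": [
    [0,0,0,0,1],
    [0,0,0,0,1],
    [0,0,0,0,1],
    [0,0,0,0,1],
    [0,0,0,0,1],
    [0,0,0,0,1],
    [0,0,0,0,1],
    [0,0,0,0,1],
    [0,0,0,0,1],
    [0,0,0,0,1]
  ]
}}

```text
clock: 3.68
position: [0.4596, 0.1381, 0.0023]
tool_rot: [3.14, -0.0, 1.564]
force: [-2.3, -1.9, 16.9]
grip_width: 0.0562
```

```bash
python3 look.py w5
```

```text
[0.45955417 0.13813986 0.00226469] [ 3.14008172e+00 -1.17889757e-04  1.56430649e+00] [-0.15  0.71 -0.35  2.1   0.58  0.42 -0.96] 3.6833
```

View pics/w5.png

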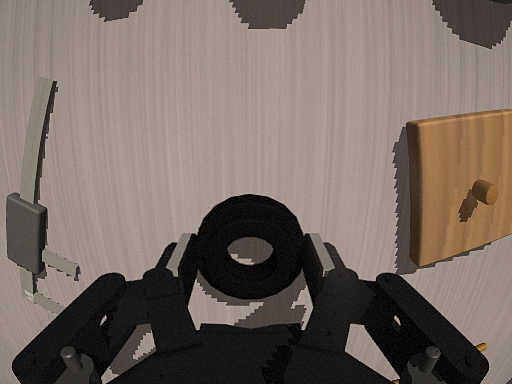

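Request:
{"op": "servo_tool", "data": {
  "plan": [
    [0,0,0,0,-1],
    [0,0,0,0,-1],
    [0,0,0,0,-1],
    [0,0,0,0,-1],
    [-1,5,4,0,-1],
    [-1,5,4,0,-1],
    [-1,5,4,0,-1],
    [-1,5,4,0,-1],
    [-1,5,4,0,-1],
    [-1,5,4,0,-1]
  ]
}}

```text
clock: 4.57
position: [0.4579, 0.143, 0.0052]
tool_rot: [-3.141, 0.0, 1.565]
force: [-0.4, 0.0, -0.4]
grip_width: 0.0853
```

Request:
{"op": "servo_tool", "data": {
  "plan": [
    [0,0,0,0,1],
    [0,0,0,0,1],
    [0,0,0,0,1],
    [0,0,0,0,1],
    [0,0,0,0,1],
    [0,0,0,0,1],
    [0,0,0,0,1],
    [0,0,0,0,1],
    [0,0,0,0,1],
    [0,0,0,0,1]
  ]
}}

```text
clock: 5.4
position: [0.458, 0.1431, 0.0055]
tool_rot: [3.141, 0.0, 1.565]
force: [-2.3, -0.3, 8.1]
grip_width: 0.0553
```

```bash
python3 look.py w6
```

```text
[0.45801193 0.14311166 0.00552717] [3.14135445e+00 5.45638739e-05 1.56462518e+00] [-0.16  0.7  -0.35  2.1   0.57  0.43 -0.97] 5.4
```

View pics/w6.png

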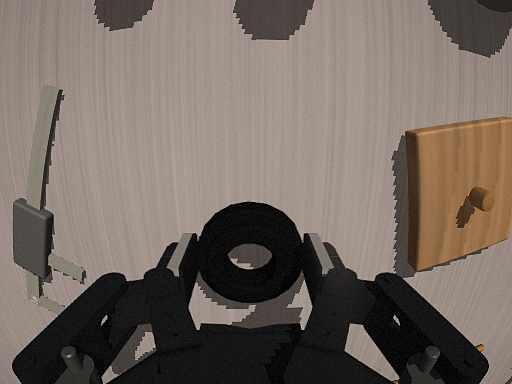

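Run:
```python
from h import *
import pickle
c,o=pickle.load(open('pics/w6.pkl','rb'))
f=cv2.imread('pics/w6.png')
cv2.imwrite('pics/z6.png',cv2.resize(f[190:330,160:340],None,fx=4,fy=4,interpolation=cv2.INTER_CUBIC))
for z in (.014,.02): print(plane(c,250,257,z,True))
R=cv2.Rodrigues
import numpy as np
print(o['position'])
for y in (0.028,-0.028):
  for x in (-.011,.011):
    for s in (0,.019,.03):
      print(y,x,s,np.round(proj(c,(o['position'][0]+y,o['position'][1]+x,o['position'][2]+s),True)))
```

```text
[0.45693431 0.13991581 0.014     ]
[0.45695542 0.14336898 0.02      ]
[0.45801193 0.14311166 0.00552717]
0.028 -0.011 0 [302. 260.]
0.028 -0.011 0.019 [307. 279.]
0.028 -0.011 0.03 [311. 292.]
0.028 0.011 0 [304. 225.]
0.028 0.011 0.019 [311. 241.]
0.028 0.011 0.03 [315. 252.]
-0.028 -0.011 0 [202. 261.]
-0.028 -0.011 0.019 [197. 280.]
-0.028 -0.011 0.03 [194. 293.]
-0.028 0.011 0 [199. 226.]
-0.028 0.011 0.019 [193. 242.]
-0.028 0.011 0.03 [189. 253.]
```

View pics/z6.png

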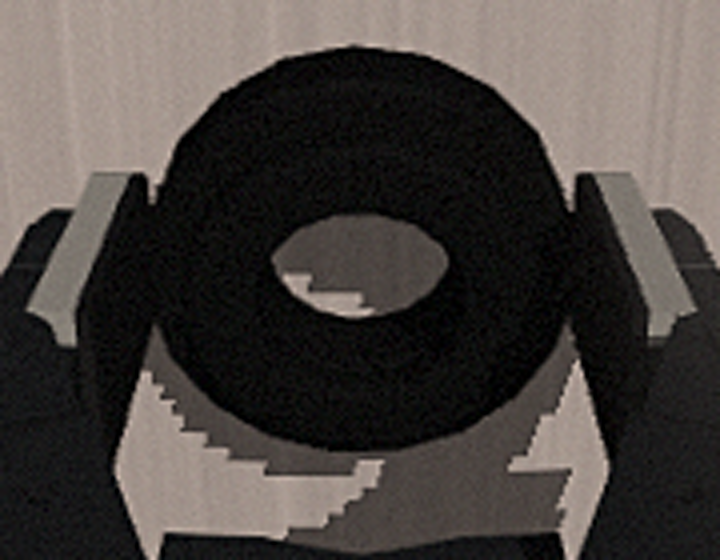

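Centred at y≈0.143. I'll lift and check that it's held.

Request:
{"op": "servo_tool", "data": {
  "plan": [
    [0,0,3,0,1],
    [0,0,10,0,1],
    [0,0,20,0,1],
    [0,0,35,0,1],
    [0,0,50,0,1],
    [0,0,70,0,1],
    [0,0,80,0,1],
    [0,0,85,0,1],
    [0,0,85,0,1],
    [0,0,85,0,1]
  ]
}}

```text
clock: 6.28
position: [0.4579, 0.1429, 0.0901]
tool_rot: [3.142, 0.0, 1.564]
force: [-0.4, -0.9, -0.6]
grip_width: 0.055
```

```bash
python3 look.py w7;python3 - <<'E'
import cv2
from workcell import bot
f=bot.grab_frame('side');cv2.imwrite('pics/s7.png',cv2.resize(f[100:300,190:390],None,fx=3,fy=3,interpolation=cv2.INTER_CUBIC))
E
```

```text
[0.45792356 0.14290283 0.09008678] [3.14154345e+00 1.02182618e-04 1.56442211e+00] [-0.06  0.55 -0.49  2.07  0.44  0.62 -0.85] 6.2833
```

View pics/w7.png

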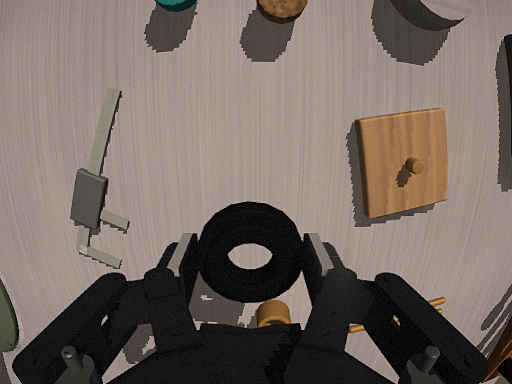

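View pics/s7.png

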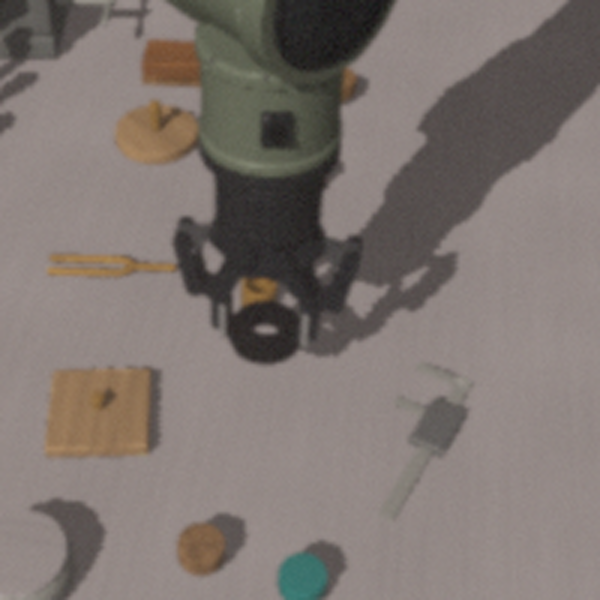

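Request:
{"op": "servo_tool", "data": {
  "plan": [
    [3,-25,10,0,1],
    [6,-60,20,0,1],
    [10,-100,30,0,1],
    [15,-140,30,0,1],
    [20,-180,30,0,1],
    [25,-220,30,0,1],
    [30,-260,30,0,1],
    [32,-300,30,0,1],
    [32,-335,30,0,1],
    [32,-351,30,0,1]
  ]
}}

```text
clock: 7.22
position: [0.4888, -0.2127, 0.1191]
tool_rot: [-3.14, 0.001, 1.56]
force: [-0.3, 0.5, -0.4]
grip_width: 0.0549
```

Request:
{"op": "servo_tool", "data": {
  "plan": [
    [0,0,0,0,1],
    [0,0,0,0,1],
    [0,0,0,0,1],
    [0,0,0,0,1],
    [0,0,0,0,1],
    [0,0,0,0,1],
    [0,0,0,0,1],
    [0,0,0,0,1],
    [0,0,0,0,1],
    [0,0,0,0,1]
  ]
}}

```text
clock: 8.05
position: [0.49, -0.2078, 0.1203]
tool_rot: [3.142, 0.0, 1.565]
force: [-0.0, -0.6, -0.4]
grip_width: 0.0548
```

```bash
python3 look.py w8;python3 - <<'E'
import cv2
f=cv2.imread('pics/w8.png');cv2.imwrite('pics/z8.png',cv2.resize(f[60:360,180:500],None,fx=2,fy=2,interpolation=cv2.INTER_CUBIC))
E
```

```text
[ 0.48997892 -0.2078231   0.12032272] [3.14156120e+00 5.84777702e-05 1.56486236e+00] [ 0.66  0.57 -0.5   1.92  0.39  0.75 -0.07] 8.05
```

View pics/z8.png

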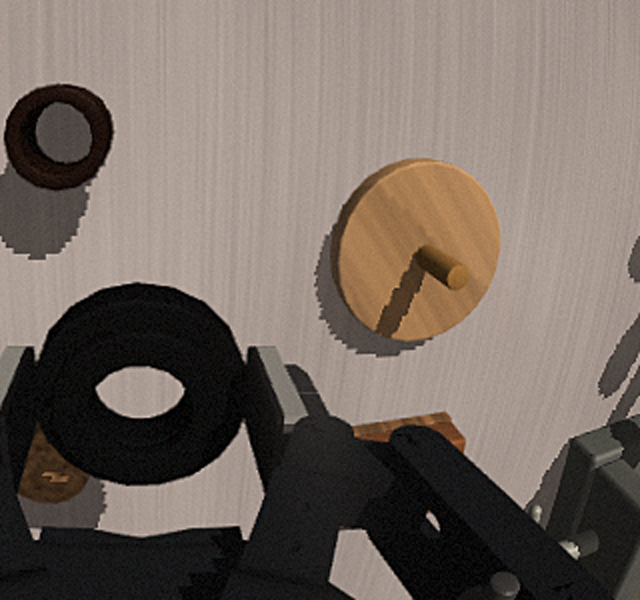

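Run:
```python
from h import *
import pickle
c,o=pickle.load(open('pics/w8.pkl','rb'));ct=bot.calibration('top')
print('base',plane(c,391,185,.014,True),'spin',plane(c,408.5,197.5,.048,True),tri([ray(c,408.5,197.5,True),ray(ct,344,160.5)]))
print('seat',plane(c,211,125.5,.036,True),tri([ray(c,211,125.5,True),ray(ct,320.7,226.5)]))
print('held sole top c',plane(c,250,255,o['position'][2]+.0145,True))
```

```text
base [ 0.62257664 -0.20562167  0.014     ] spin [ 0.62358093 -0.2068393   0.048     ] (array([ 0.62258549, -0.20655505,  0.04958383]), [np.float64(0.24781271581941994), np.float64(0.24781271581935316)])
seat [ 0.45938966 -0.15089095  0.036     ] (array([ 0.45844079, -0.15186758,  0.03388984]), [np.float64(1.0431734512792152), np.float64(1.0431734512791402)])
held sole top c [ 0.48891513 -0.20641505  0.13482272]
```

Request:
{"op": "servo_tool", "data": {
  "plan": [
    [30,0,0,0,1],
    [65,0,0,0,1],
    [100,0,0,0,1],
    [125,0,0,0,1],
    [134,0,0,0,1],
    [134,0,0,0,1],
    [134,0,0,0,1],
    [134,0,0,0,1],
    [134,0,-15,0,1],
    [134,0,-35,0,1]
  ]
}}

```text
clock: 8.93
position: [0.6238, -0.2088, 0.0867]
tool_rot: [3.139, 0.001, 1.564]
force: [0.4, -0.0, -0.7]
grip_width: 0.0551
```

Request:
{"op": "servo_tool", "data": {
  "plan": [
    [0,0,0,0,1],
    [0,0,0,0,1],
    [0,0,-15,0,1],
    [0,0,-30,0,1],
    [0,0,-45,0,1],
    [0,0,-55,0,1],
    [0,0,-60,0,1],
    [0,0,-63,0,1],
    [0,0,-64,0,1],
    [0,0,-64,0,1]
  ]
}}

```text
clock: 9.77
position: [0.6241, -0.2078, 0.0214]
tool_rot: [3.141, -0.0, 1.565]
force: [0.0, -0.1, -0.5]
grip_width: 0.0551
```

```bash
python3 look.py w9;python3 - <<'E'
import cv2
f=cv2.imread('pics/w9.png');cv2.imwrite('pics/z9.png',cv2.resize(f[160:360,130:370],None,fx=3,fy=3,interpolation=cv2.INTER_CUBIC))
E
```

```text
[ 0.62409739 -0.20781218  0.0213834 ] [ 3.14145582e+00 -3.65051214e-05  1.56479733e+00] [ 0.5   0.86 -0.42  1.62  0.47  0.76 -0.14] 9.7667
```

View pics/z9.png

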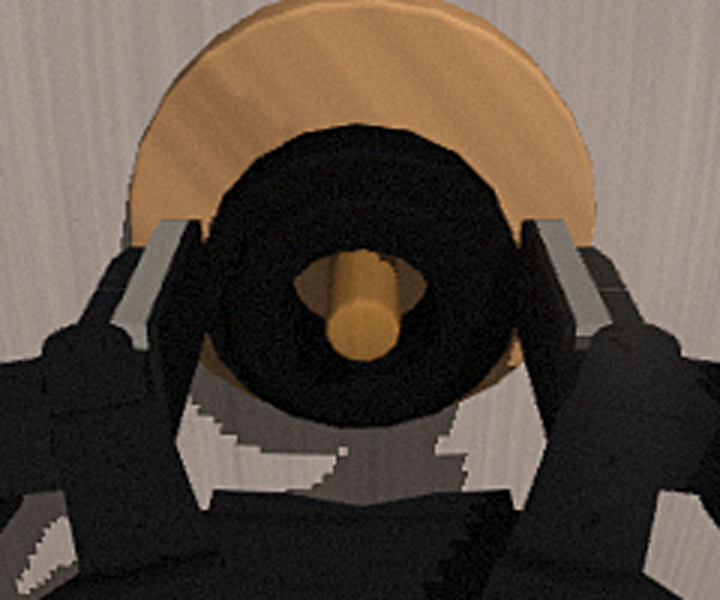

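The spindle is up the bore and centred. I'll seat the sole, release and back off.

Request:
{"op": "servo_tool", "data": {
  "plan": [
    [0,0,-1,0,1],
    [0,0,-2,0,1],
    [0,0,-2,0,1],
    [0,0,-2,0,-1],
    [0,0,-2,0,-1],
    [0,0,-2,0,-1],
    [0,0,-2,0,-1],
    [0,0,-2,0,-1],
    [0,0,20,0,-1],
    [0,0,50,0,-1]
  ]
}}

```text
clock: 10.65
position: [0.6224, -0.2073, 0.0696]
tool_rot: [-3.137, -0.001, 1.565]
force: [-1.1, -1.2, 0.7]
grip_width: 0.0853
```

Request:
{"op": "servo_tool", "data": {
  "plan": [
    [0,0,30,0,-1],
    [-40,10,40,0,-1],
    [-80,25,40,0,-1],
    [-120,40,40,0,-1],
    [-150,54,40,0,-1],
    [-166,57,30,0,-1],
    [-166,57,30,0,-1],
    [-166,57,30,0,-1],
    [-166,57,30,0,-1],
    [-166,57,30,0,-1]
  ]
}}

```text
clock: 11.48
position: [0.459, -0.151, 0.1015]
tool_rot: [3.141, -0.0, 1.565]
force: [-0.6, 0.5, -0.6]
grip_width: 0.0851
```

```bash
python3 look.py w10
```

```text
[ 0.45900115 -0.15102027  0.1014683 ] [ 3.14067288e+00 -9.53979008e-05  1.56461411e+00] [ 0.57  0.54 -0.49  2.06  0.41  0.64 -0.21] 11.4833
```

View pics/w10.png

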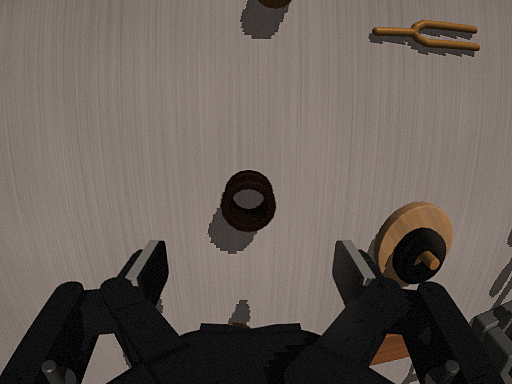

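Run:
```python
from h import *
import pickle
c,o=pickle.load(open('pics/w10.pkl','rb'));ct=bot.calibration('top')
f=cv2.imread('pics/w10.png');cv2.imwrite('pics/z10.png',cv2.resize(f[150:250,190:470],None,fx=2.8,fy=2.8,interpolation=cv2.INTER_CUBIC))
cv2.imwrite('pics/z10b.png',cv2.resize(f[160:240,210:290],None,fx=6,fy=6,interpolation=cv2.INTER_CUBIC))
for v in(197,200,203):print('seat',plane(c,248,v,.036,True),tri([ray(c,248,v,True),ray(ct,320.7,226.5)]))
```

```text
seat [ 0.45658458 -0.1457528   0.036     ] (array([ 0.45727808, -0.16097301, -0.00935029]), [np.float64(1.0792608328262718), np.float64(1.0792608328263296)])
seat [ 0.45656253 -0.14810565  0.036     ] (array([ 0.45722231, -0.15732897,  0.00950492]), [np.float64(0.8897933817690307), np.float64(0.8897933817689556)])
seat [ 0.45654024 -0.15047485  0.036     ] (array([ 0.45717377, -0.15415513,  0.02590897]), [np.float64(0.7255689782738557), np.float64(0.7255689782737764)])
```

View pics/z10b.png

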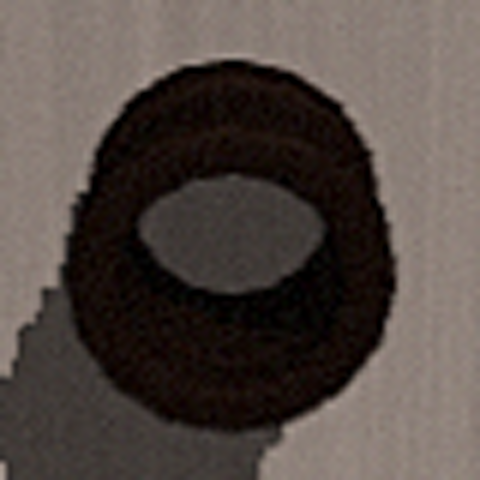

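Request:
{"op": "servo_tool", "data": {
  "plan": [
    [-2,-2,-20,0,-1],
    [-2,-2,-50,0,-1],
    [-2,-2,-75,0,-1],
    [-2,-2,-90,0,-1],
    [-2,-2,-97,0,-1],
    [-2,-2,-97,0,-1],
    [-2,-2,-97,0,-1],
    [-2,-2,-97,0,1],
    [-2,-2,-97,0,1],
    [-2,-2,-97,0,1]
  ]
}}

```text
clock: 12.37
position: [0.4565, -0.1532, 0.0051]
tool_rot: [3.14, 0.0, 1.564]
force: [-0.2, 0.5, 0.2]
grip_width: 0.0517
```

Request:
{"op": "servo_tool", "data": {
  "plan": [
    [0,0,0,0,1],
    [0,0,0,0,1],
    [0,0,0,0,1],
    [0,0,0,0,1],
    [0,0,0,0,1],
    [0,0,0,0,1],
    [0,0,0,0,1],
    [0,0,0,0,1],
    [0,0,0,0,1],
    [0,0,0,0,1]
  ]
}}

```text
clock: 13.2
position: [0.4563, -0.1531, 0.005]
tool_rot: [3.141, 0.001, 1.565]
force: [-1.6, 0.0, 11.9]
grip_width: 0.0407
```

```bash
python3 look.py w11
```

```text
[ 0.45629002 -0.15312261  0.00501921] [3.14066968e+00 6.27723288e-04 1.56470073e+00] [ 0.47  0.7  -0.35  2.1   0.57  0.43 -0.34] 13.2
```

View pics/w11.png

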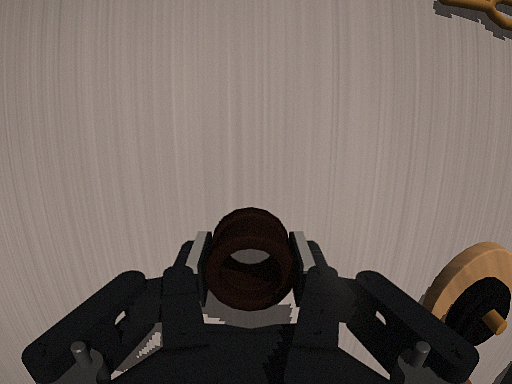

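Request:
{"op": "servo_tool", "data": {
  "plan": [
    [0,0,5,0,1],
    [0,0,20,0,1],
    [0,0,45,0,1],
    [0,0,75,0,1],
    [0,0,95,0,1],
    [25,-10,100,0,1],
    [60,-20,100,0,1],
    [95,-30,100,0,1],
    [130,-42,100,0,1],
    [155,-50,100,0,1]
  ]
}}

```text
clock: 14.08
position: [0.6133, -0.204, 0.1049]
tool_rot: [3.14, 0.0, 1.564]
force: [-0.8, 0.2, -0.2]
grip_width: 0.0403
```

Request:
{"op": "servo_tool", "data": {
  "plan": [
    [12,-4,0,0,1],
    [12,-4,0,0,1],
    [12,-4,0,0,1],
    [12,-4,0,0,1],
    [12,-4,0,0,1],
    [12,-4,0,0,1],
    [12,-4,0,0,1],
    [12,-4,0,0,1],
    [12,-4,0,0,1],
    [12,-4,0,0,1]
  ]
}}

```text
clock: 14.92
position: [0.6229, -0.2069, 0.1044]
tool_rot: [3.142, 0.0, 1.565]
force: [-0.6, 0.1, 0.7]
grip_width: 0.0406
```

```bash
python3 look.py w12;python3 - <<'E'
import cv2
f=cv2.imread('pics/w12.png');cv2.imwrite('pics/z12.png',cv2.resize(f[160:360,130:370],None,fx=3,fy=3,interpolation=cv2.INTER_CUBIC))
E
```

```text
[ 0.62291015 -0.20686519  0.10435081] [3.14157015e+00 3.53908661e-05 1.56473713e+00] [ 0.53  0.75 -0.48  1.59  0.41  0.9  -0.1 ] 14.9167
```

View pics/z12.png

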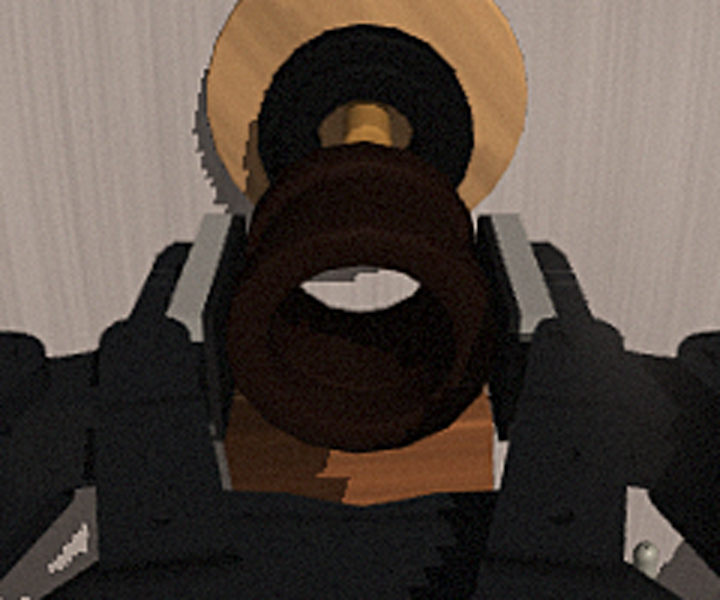

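Run:
```python
from h import *
import pickle
c,o=pickle.load(open('pics/w12.pkl','rb'))
for v in (335,342): print(plane(c,130+359/3,160+v/3,.1354,True))
print('sole collar',plane(c,130+366/3,160+125/3,.034,True))
```

```text
[ 0.62169767 -0.20472119  0.1354    ]
[ 0.62168812 -0.20597943  0.1354    ]
sole collar [ 0.62339561 -0.20700973  0.034     ]
```

Request:
{"op": "servo_tool", "data": {
  "plan": [
    [0,0,-15,0,1],
    [0,0,-30,0,1],
    [0,0,-45,0,1],
    [0,0,-55,0,1],
    [0,0,-60,0,1],
    [0,0,-62,0,1],
    [0,0,-62,0,1],
    [0,0,-62,0,1],
    [0,0,-62,0,1],
    [0,0,-62,0,1]
  ]
}}

```text
clock: 15.8
position: [0.6233, -0.207, 0.0429]
tool_rot: [3.141, 0.0, 1.565]
force: [-0.5, 0.5, -0.4]
grip_width: 0.0407
```

```bash
python3 look.py w13;python3 - <<'E'
import cv2
f=cv2.imread('pics/w13.png');cv2.imwrite('pics/z13.png',cv2.resize(f[160:360,130:370],None,fx=3,fy=3,interpolation=cv2.INTER_CUBIC))
E
```

```text
[ 0.6233144  -0.20698091  0.04294945] [3.14066363e+00 2.94151800e-04 1.56468608e+00] [ 0.51  0.83 -0.44  1.62  0.46  0.8  -0.14] 15.8
```

View pics/z13.png

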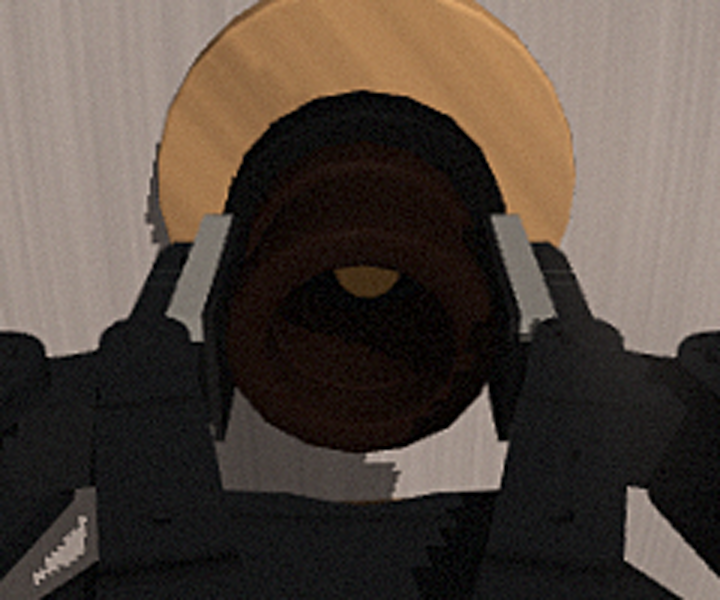

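Request:
{"op": "servo_tool", "data": {
  "plan": [
    [0,0,-2,0,1],
    [0,0,-4,0,1],
    [0,0,-4,0,1],
    [0,0,-4,0,-1],
    [0,0,-4,0,-1],
    [0,0,-4,0,-1],
    [0,0,-4,0,-1],
    [0,0,-4,0,-1],
    [0,0,10,0,-1],
    [0,0,40,0,-1]
  ]
}}

```text
clock: 16.68
position: [0.6211, -0.2063, 0.0804]
tool_rot: [-3.137, -0.002, 1.565]
force: [-0.5, -0.4, 0.0]
grip_width: 0.0854
```

Request:
{"op": "servo_tool", "data": {
  "plan": [
    [0,0,30,0,-1],
    [-30,0,40,0,-1],
    [-70,-15,40,0,-1],
    [-105,-35,40,0,-1],
    [-140,-60,40,0,-1],
    [-165,-85,30,0,-1],
    [-180,-100,30,0,-1],
    [-180,-100,30,0,-1],
    [-180,-100,30,0,-1],
    [-180,-100,30,0,-1]
  ]
}}

```text
clock: 17.52
position: [0.4438, -0.3065, 0.1131]
tool_rot: [3.14, 0.0, 1.565]
force: [0.0, 0.3, -0.6]
grip_width: 0.0855
```

```bash
python3 look.py w14
```

```text
[ 0.44379808 -0.30648675  0.11311302] [3.14041628e+00 2.55416689e-04 1.56516981e+00] [ 0.86  0.59 -0.5   1.91  0.41  0.74  0.12] 17.5167
```

View pics/w14.png

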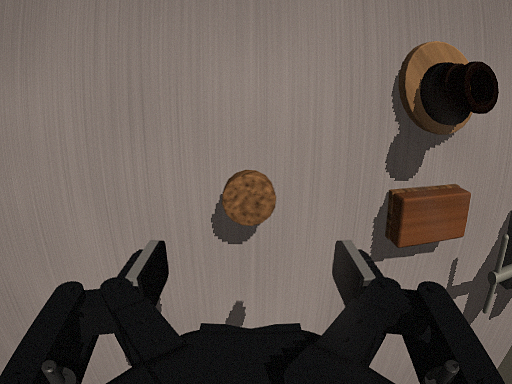

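Run:
```python
from h import *
import pickle
c,o=pickle.load(open('pics/w14.pkl','rb'));ct=bot.calibration('top')
f=cv2.imread('pics/w14.png');cv2.imwrite('pics/z14.png',cv2.resize(f[160:240,210:290],None,fx=6,fy=6,interpolation=cv2.INTER_CUBIC))
for v in(198,201,204):print(plane(c,249.3,v,.032,True),tri([ray(c,249.3,v,True),ray(ct,383,234)]))
```

```text
[ 0.44231797 -0.30727448  0.032     ] (array([ 0.44288901, -0.2972055 ,  0.06200763]), [np.float64(0.4761458052142379), np.float64(0.4761458052142578)])
[ 0.44229919 -0.30980926  0.032     ] (array([ 0.44257442, -0.32966073, -0.02516308]), [np.float64(0.4610215880579739), np.float64(0.4610215880581215)])
[ 0.44228024 -0.31236185  0.032     ] (array([ 0.44174089, -0.41565057, -0.2561191 ]), [np.float64(0.4210251921926088), np.float64(0.4210251921927693)])
```

View pics/z14.png

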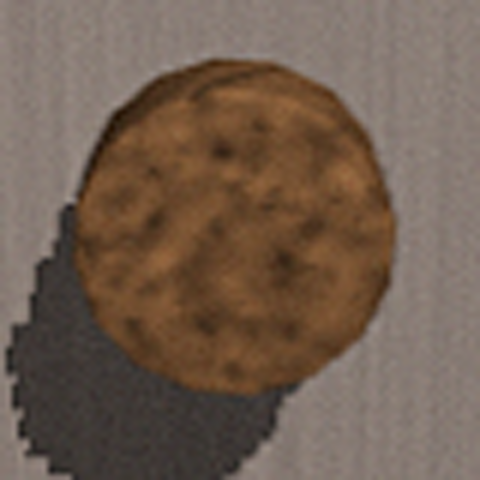

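Request:
{"op": "servo_tool", "data": {
  "plan": [
    [-1,-2,-20,0,-1],
    [-1,-2,-50,0,-1],
    [-1,-2,-75,0,-1],
    [-1,-2,-92,0,-1],
    [-1,-2,-99,0,-1],
    [-1,-2,-99,0,-1],
    [-1,-2,-99,0,-1],
    [-1,-2,-99,0,1],
    [-1,-2,-99,0,1],
    [-1,-2,-99,0,1]
  ]
}}

```text
clock: 18.4
position: [0.4424, -0.3093, 0.0142]
tool_rot: [3.14, 0.001, 1.565]
force: [0.2, -0.0, 0.3]
grip_width: 0.0515
```

Request:
{"op": "servo_tool", "data": {
  "plan": [
    [0,0,0,0,1],
    [0,0,0,0,1],
    [0,0,0,0,1],
    [0,0,0,0,1],
    [0,0,0,0,1],
    [0,0,0,0,1],
    [0,0,0,0,1],
    [0,0,0,0,1],
    [0,0,0,0,1],
    [0,0,0,0,1]
  ]
}}

```text
clock: 19.23
position: [0.4423, -0.3092, 0.0142]
tool_rot: [3.141, 0.001, 1.565]
force: [-1.9, 1.2, 10.9]
grip_width: 0.0428
```

```bash
python3 look.py w15
```

```text
[ 0.4422836  -0.30921251  0.0141644 ] [3.14078650e+00 8.57968295e-04 1.56462037e+00] [ 0.79  0.74 -0.4   1.95  0.52  0.55  0.02] 19.2333
```

View pics/w15.png

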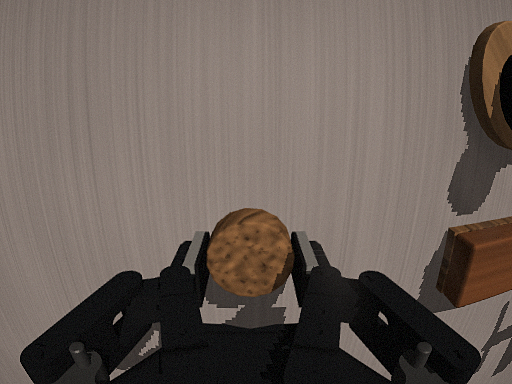

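Request:
{"op": "servo_tool", "data": {
  "plan": [
    [0,0,8,0,1],
    [0,0,30,0,1],
    [0,0,65,0,1],
    [0,0,95,0,1],
    [10,25,110,0,1],
    [25,55,110,0,1],
    [38,80,110,0,1],
    [45,95,110,0,1],
    [48,102,110,0,1],
    [48,102,110,0,1]
  ]
}}

```text
clock: 20.12
position: [0.4906, -0.2054, 0.1239]
tool_rot: [3.141, -0.0, 1.567]
force: [0.5, 0.2, 0.0]
grip_width: 0.0426
```

Request:
{"op": "servo_tool", "data": {
  "plan": [
    [0,0,0,0,1],
    [0,0,0,0,1],
    [0,0,0,0,1],
    [0,0,0,0,1],
    [0,0,0,0,1],
    [0,0,0,0,1],
    [0,0,0,0,1],
    [0,0,0,0,1],
    [0,0,0,0,1],
    [0,0,0,0,1]
  ]
}}

```text
clock: 20.95
position: [0.49, -0.2069, 0.1233]
tool_rot: [-3.142, 0.0, 1.565]
force: [0.4, -0.6, -0.1]
grip_width: 0.0431
```

```bash
python3 look.py w16;python3 - <<'E'
import cv2
f=cv2.imread('pics/w16.png');cv2.imwrite('pics/z16.png',cv2.resize(f[120:320,200:460],None,fx=3,fy=3,interpolation=cv2.INTER_CUBIC))
E
```

```text
[ 0.48996367 -0.20687193  0.12328558] [-3.14156252e+00  2.10629350e-05  1.56479647e+00] [ 0.67  0.57 -0.52  1.92  0.4   0.76 -0.08] 20.95
```

View pics/z16.png

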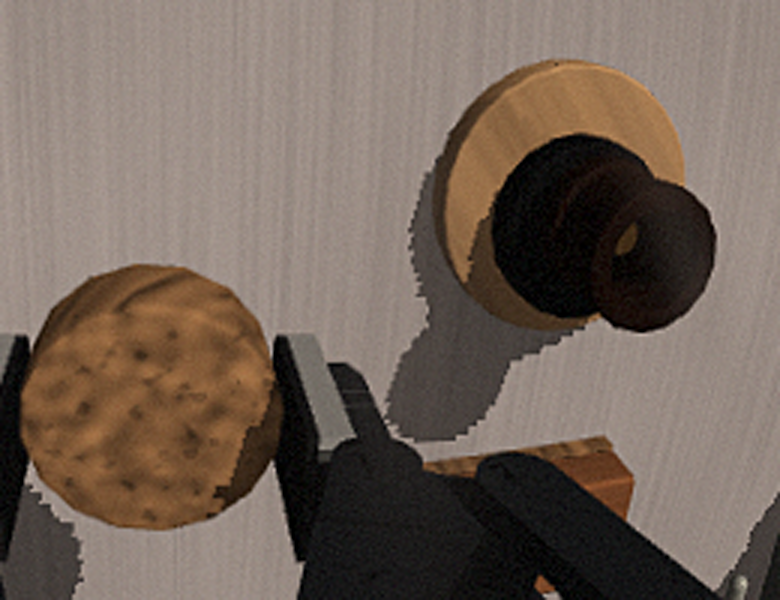

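Run:
```python
from h import *
import pickle
c,o=pickle.load(open('pics/w16.pkl','rb'))
f=cv2.imread('pics/w16.png');cv2.imwrite('pics/z16b.png',cv2.resize(f[160:250,380:460],None,fx=6,fy=6,interpolation=cv2.INTER_CUBIC))
print(plane(c,418.3,205.3,.070,True),plane(c,249.3,257.3,.1413,True))
t=bot.grab_frame('top');cv2.imwrite('pics/t16.png',cv2.resize(t[130:260,250:450],None,fx=4,fy=4,interpolation=cv2.INTER_CUBIC))
```

```text
[ 0.6224739  -0.20606609  0.07      ] [ 0.48856728 -0.20474437  0.1413    ]
```

View pics/t16.png

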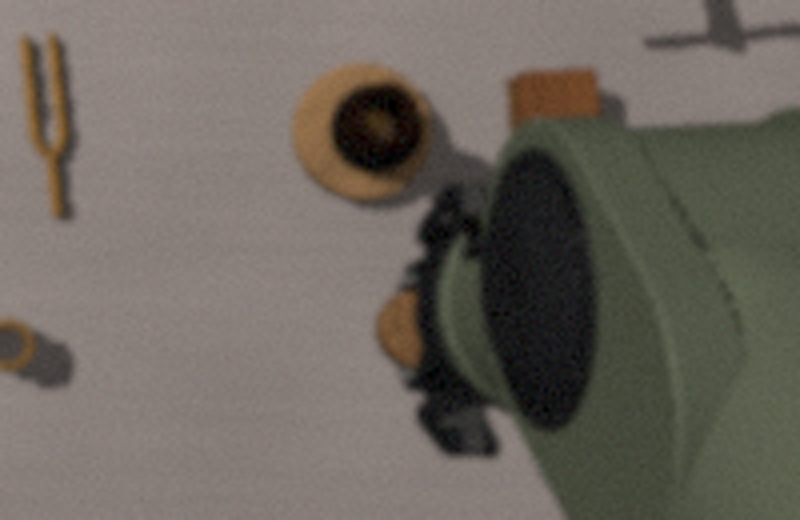

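View pics/z16b.png

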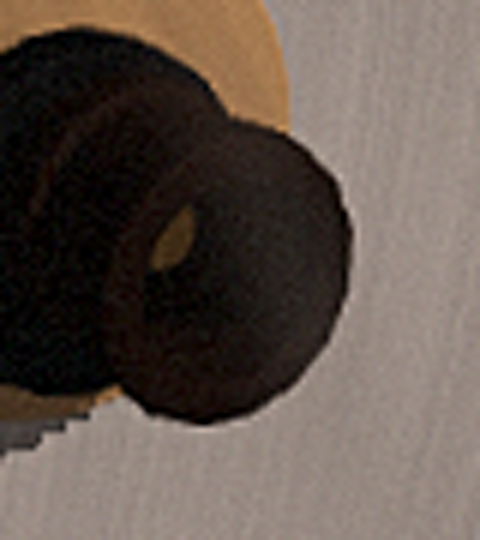

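Request:
{"op": "servo_tool", "data": {
  "plan": [
    [25,0,0,0,1],
    [60,0,0,0,1],
    [95,0,0,0,1],
    [120,0,0,0,1],
    [133,0,0,0,1],
    [133,0,0,0,1],
    [133,0,0,0,1],
    [133,0,0,0,1],
    [133,0,0,0,1],
    [133,0,0,0,1]
  ]
}}

```text
clock: 21.88
position: [0.6224, -0.2072, 0.1235]
tool_rot: [-3.141, 0.0, 1.564]
force: [0.1, -0.1, 0.9]
grip_width: 0.0427
```

Request:
{"op": "servo_tool", "data": {
  "plan": [
    [0,0,-10,0,1],
    [0,0,-20,0,1],
    [0,0,-30,0,1],
    [0,0,-36,0,1],
    [0,0,-40,0,1],
    [0,0,-43,0,1],
    [0,0,-46,0,1],
    [0,0,-48,0,1],
    [0,0,-48,0,1],
    [0,0,-48,0,1]
  ]
}}

```text
clock: 22.72
position: [0.6231, -0.2069, 0.0754]
tool_rot: [3.141, 0.0, 1.565]
force: [0.1, -0.0, -0.5]
grip_width: 0.0429
```

```bash
python3 look.py w17;python3 - <<'E'
import cv2
f=cv2.imread('pics/w17.png');cv2.imwrite('pics/z17.png',cv2.resize(f[160:360,130:370],None,fx=3,fy=3,interpolation=cv2.INTER_CUBIC))
from workcell import bot
f=bot.grab_frame('side');cv2.imwrite('pics/s17.png',cv2.resize(f[70:190,190:340],None,fx=5,fy=5,interpolation=cv2.INTER_CUBIC))
E
```

```text
[ 0.62306263 -0.20688686  0.07543284] [3.14138301e+00 5.53161801e-05 1.56476829e+00] [ 0.53  0.79 -0.47  1.6   0.44  0.85 -0.12] 22.7167
```

View pics/z17.png

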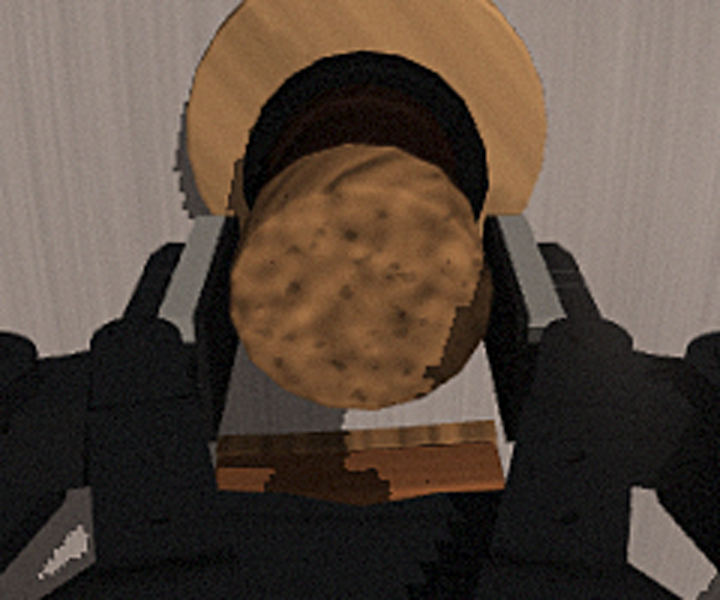

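View pics/s17.png

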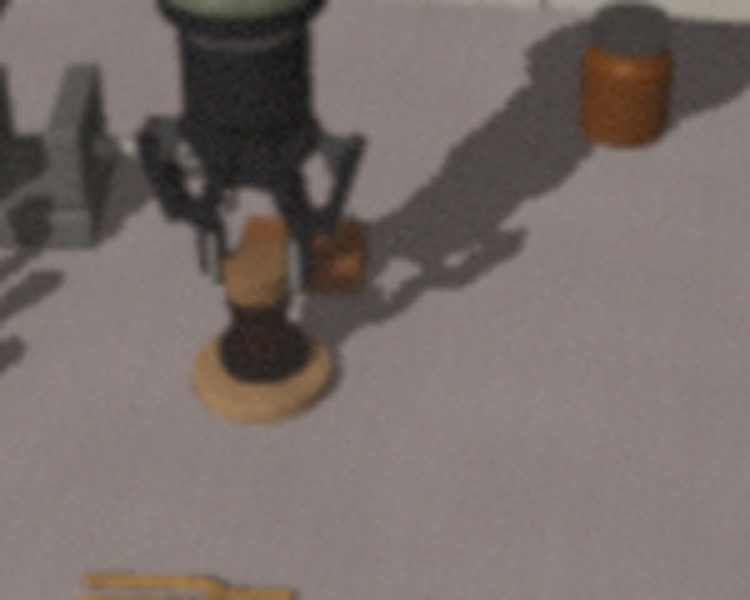

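Request:
{"op": "servo_tool", "data": {
  "plan": [
    [0,0,-2,0,1],
    [0,0,-3,0,1],
    [0,0,-3,0,1],
    [0,0,-3,0,-1],
    [0,0,-3,0,-1],
    [0,0,-3,0,-1],
    [0,0,-3,0,-1],
    [0,0,-3,0,-1],
    [0,0,10,0,-1],
    [0,0,35,0,-1]
  ]
}}

```text
clock: 23.65
position: [0.6215, -0.2065, 0.109]
tool_rot: [-3.138, -0.001, 1.565]
force: [0.2, -0.3, 0.1]
grip_width: 0.0852
```

Request:
{"op": "servo_tool", "data": {
  "plan": [
    [0,0,25,0,-1],
    [0,10,25,0,-1],
    [-20,40,15,0,-1],
    [-45,75,5,0,-1],
    [-70,110,0,0,-1],
    [-95,145,0,0,-1],
    [-120,180,0,0,-1],
    [-140,210,0,0,-1],
    [-144,225,0,0,-1],
    [-144,225,0,0,-1]
  ]
}}

```text
clock: 24.48
position: [0.4779, 0.022, 0.1115]
tool_rot: [3.14, -0.001, 1.57]
force: [1.2, 0.4, -0.4]
grip_width: 0.0856
```

```bash
sleep 0; python3 look.py w18a; python3 look.py w18;python3 - <<'E'
import cv2
from workcell import bot
f=bot.grab_frame('side');cv2.imwrite('pics/s18.png',cv2.resize(f[70:190,190:340],None,fx=5,fy=5,interpolation=cv2.INTER_CUBIC))
E
```

```text
[0.47791023 0.02203875 0.1115202 ] [ 3.14046695e+00 -6.35020443e-04  1.57008999e+00] [ 0.23  0.52 -0.52  2.06  0.41  0.66 -0.57] 24.4833
[0.47888226 0.01999102 0.1113556 ] [3.14021219e+00 4.08034613e-05 1.56822466e+00] [ 0.23  0.52 -0.52  2.06  0.41  0.66 -0.56] 24.5333
```

View pics/s18.png

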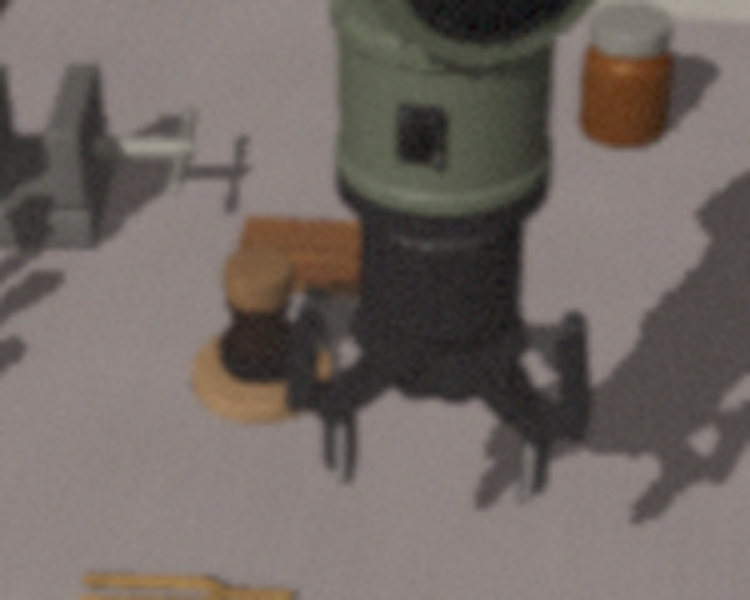

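View pics/w18.png

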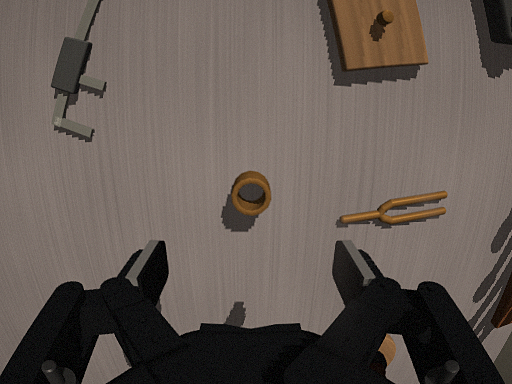

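Run:
```python
from h import *
import pickle
c,o=pickle.load(open('pics/w18.pkl','rb'));ct=bot.calibration('top')
f=cv2.imread('pics/w18.png');cv2.imwrite('pics/z18.png',cv2.resize(f[160:240,210:290],None,fx=6,fy=6,interpolation=cv2.INTER_CUBIC))
for v in(194,197,200):print(plane(c,251.3,v,.026,True),tri([ray(c,251.3,v,True),ray(ct,252.5,216.2)]))
print('spin',plane(c,388,17,.028,True))
print(bot.observe()['position'])
```

```text
[0.47904043 0.02118324 0.026     ] (array([0.47936699, 0.01710337, 0.01336991]), [np.float64(0.2623423770771818), np.float64(0.2623423770771888)])
[0.47903455 0.01862373 0.026     ] (array([0.47919384, 0.01710296, 0.02146224]), [np.float64(0.13651935879565905), np.float64(0.13651935879563348)])
[0.4790287  0.01604702 0.026     ] (array([0.4790308 , 0.01710332, 0.02908389]), [np.float64(0.018049482330696216), np.float64(0.018049482330618687)])
spin [0.59045207 0.17150296 0.028     ]
[0.47952624 0.01781043 0.11087506]
```

View pics/z18.png

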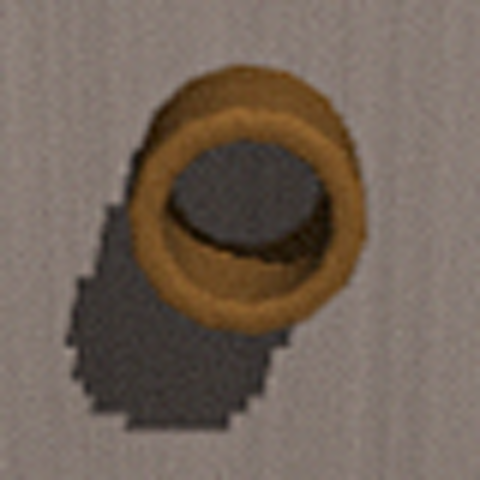

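Request:
{"op": "servo_tool", "data": {
  "plan": [
    [0,0,-20,0,-1],
    [0,0,-50,0,-1],
    [0,0,-75,0,-1],
    [0,0,-95,0,-1],
    [0,0,-104,0,-1],
    [0,0,-104,0,-1],
    [0,0,-104,0,-1],
    [0,0,-104,0,1],
    [0,0,-104,0,1],
    [0,0,-104,0,1]
  ]
}}

```text
clock: 25.47
position: [0.4796, 0.0179, 0.0072]
tool_rot: [3.14, -0.0, 1.564]
force: [0.5, -0.2, 0.3]
grip_width: 0.0516
```

Request:
{"op": "servo_tool", "data": {
  "plan": [
    [0,0,0,0,1],
    [0,0,0,0,1],
    [0,0,0,0,1],
    [0,0,0,0,1],
    [0,0,0,0,1],
    [0,0,0,0,1],
    [0,0,0,0,1],
    [0,0,0,0,1],
    [0,0,0,0,1],
    [0,0,0,0,1]
  ]
}}

```text
clock: 26.3
position: [0.4793, 0.018, 0.007]
tool_rot: [3.141, 0.0, 1.565]
force: [-1.9, -1.9, 13.0]
grip_width: 0.0324
```

```bash
python3 look.py w19
```

```text
[0.47932798 0.01799965 0.00697212] [3.14061642e+00 3.19043118e-04 1.56454745e+00] [ 0.12  0.7  -0.37  2.1   0.58  0.44 -0.71] 26.3
```

View pics/w19.png

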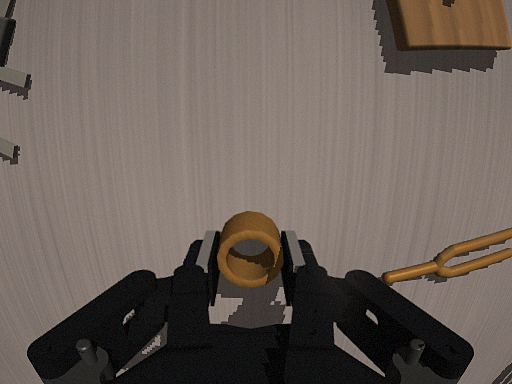

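Request:
{"op": "servo_tool", "data": {
  "plan": [
    [0,0,6,0,1],
    [0,0,25,0,1],
    [0,0,50,0,1],
    [0,5,65,0,1],
    [15,25,65,0,1],
    [40,55,65,0,1],
    [65,85,65,0,1],
    [85,115,65,0,1],
    [102,140,65,0,1],
    [111,154,65,0,1]
  ]
}}

```text
clock: 27.18
position: [0.5911, 0.1759, 0.0718]
tool_rot: [3.141, -0.002, 1.567]
force: [-0.7, 0.4, -0.7]
grip_width: 0.032
```

Request:
{"op": "servo_tool", "data": {
  "plan": [
    [0,0,0,0,1],
    [0,0,0,0,1],
    [0,0,0,0,1],
    [0,0,0,0,1],
    [0,0,0,0,1],
    [0,0,0,0,1],
    [0,0,0,0,1],
    [0,0,0,0,1],
    [0,0,0,0,1],
    [0,0,0,0,1]
  ]
}}

```text
clock: 28.02
position: [0.5899, 0.1721, 0.0713]
tool_rot: [-3.142, -0.0, 1.565]
force: [0.6, 0.2, -0.2]
grip_width: 0.0322
```

```bash
python3 look.py w20;python3 - <<'E'
import cv2
f=cv2.imread('pics/w20.png');cv2.imwrite('pics/z20.png',cv2.resize(f[130:330,130:370],None,fx=3,fy=3,interpolation=cv2.INTER_CUBIC))
E
```

```text
[0.589924   0.17210516 0.07129692] [-3.14155494e+00 -4.92975414e-06  1.56475471e+00] [-0.07  0.74 -0.47  1.73  0.45  0.78 -0.76] 28.0167
```

View pics/z20.png

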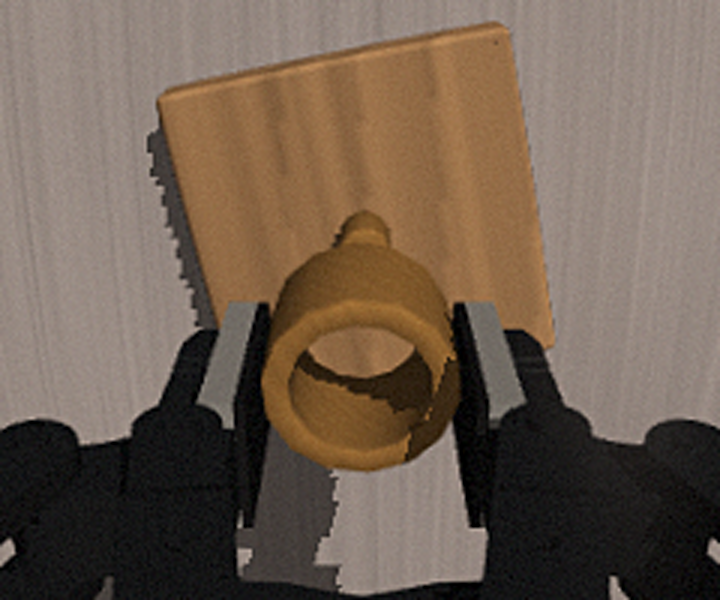

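Run:
```python
from h import *
import pickle
c,o=pickle.load(open('pics/w20.pkl','rb'))
print(plane(c,250.5,258.5,.0903,True), proj(c,(.59,.172,.028),True))
```

```text
[0.58913056 0.17408415 0.0903    ] (np.float64(251.62827459743426), np.float64(214.7573456716492))
```

Request:
{"op": "servo_tool", "data": {
  "plan": [
    [0,0,-12,0,1],
    [0,0,-24,0,1],
    [0,0,-34,0,1],
    [0,0,-41,0,1],
    [0,0,-45,0,1],
    [0,0,-47,0,1],
    [0,0,-47,0,1],
    [0,0,-47,0,1],
    [0,0,-47,0,1],
    [0,0,-47,0,1]
  ]
}}

```text
clock: 28.9
position: [0.5902, 0.1722, 0.0247]
tool_rot: [3.141, -0.0, 1.565]
force: [-0.2, 0.1, -0.8]
grip_width: 0.0322
```

```bash
python3 look.py w21;python3 - <<'E'
import cv2
f=cv2.imread('pics/w21.png');cv2.imwrite('pics/z21.png',cv2.resize(f[130:330,130:370],None,fx=3,fy=3,interpolation=cv2.INTER_CUBIC))
E
```

```text
[0.59019496 0.17216513 0.02470789] [ 3.14099271e+00 -1.52878591e-04  1.56468053e+00] [-0.09  0.81 -0.44  1.74  0.49  0.7  -0.79] 28.9
```

View pics/z21.png

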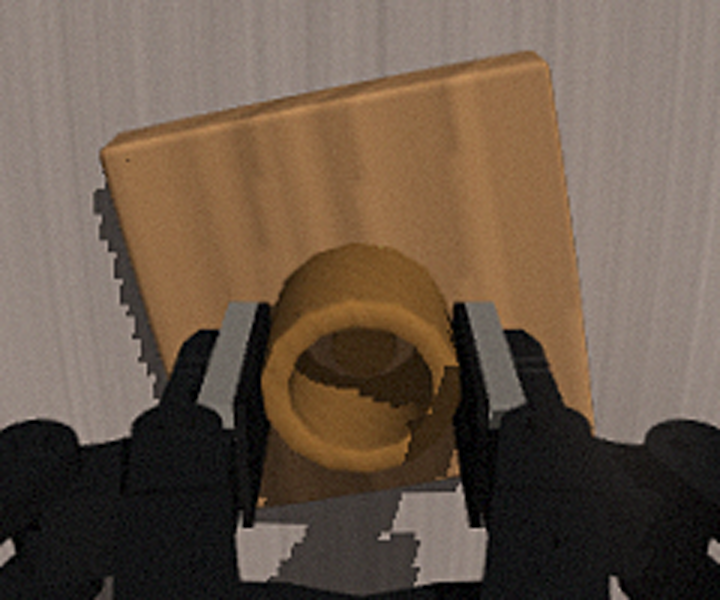

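Request:
{"op": "servo_tool", "data": {
  "plan": [
    [0,0,-2,0,1],
    [0,0,-4,0,1],
    [0,0,-4,0,1],
    [0,0,-4,0,-1],
    [0,0,-4,0,-1],
    [0,0,-4,0,-1],
    [0,0,-4,0,-1],
    [0,0,-4,0,-1],
    [0,0,10,0,-1],
    [0,0,40,0,-1]
  ]
}}

```text
clock: 29.78
position: [0.5882, 0.1716, 0.0626]
tool_rot: [-3.137, 0.001, 1.565]
force: [0.5, 0.4, 0.4]
grip_width: 0.0857
```

Request:
{"op": "servo_tool", "data": {
  "plan": [
    [0,0,40,0,-0.4],
    [-25,20,50,0,-0.4],
    [-55,50,50,0,-0.4],
    [-85,80,50,0,-0.4],
    [-105,105,50,0,-0.4],
    [-109,122,45,0,-0.4],
    [-109,122,45,0,-0.4],
    [-109,122,45,0,-0.4],
    [-109,122,45,0,-0.4],
    [-109,122,45,0,-0.4]
  ]
}}

```text
clock: 30.62
position: [0.4817, 0.293, 0.1096]
tool_rot: [3.141, 0.0, 1.563]
force: [0.2, 0.3, -0.4]
grip_width: 0.0596
```

```bash
python3 look.py w22;python3 - <<'E'
import cv2
from workcell import bot
f=bot.grab_frame('side');cv2.imwrite('pics/s22.png',cv2.resize(f[190:340,170:330],None,fx=4,fy=4,interpolation=cv2.INTER_CUBIC))
E
```

```text
[0.48170588 0.29304293 0.10962858] [3.14118736e+00 3.54453869e-04 1.56313174e+00] [-0.29  0.63 -0.5   1.85  0.42  0.77 -1.03] 30.6167
```

View pics/w22.png

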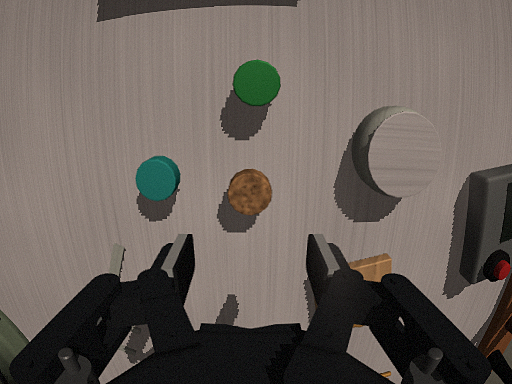

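View pics/s22.png

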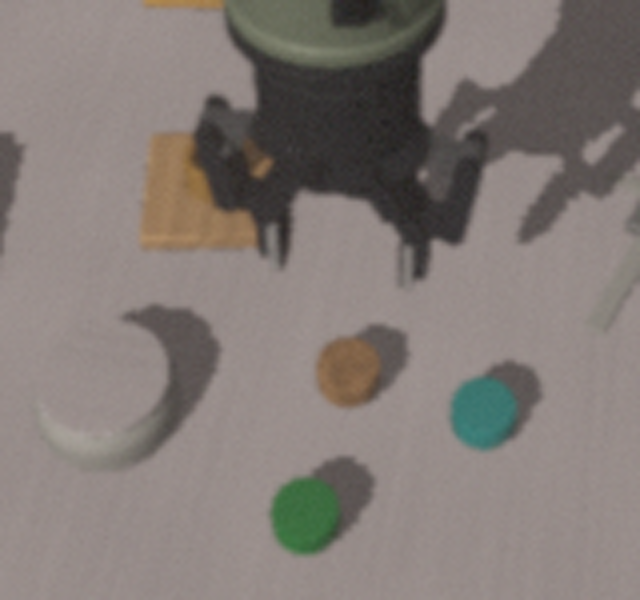

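Run:
```python
from h import *
import pickle
c,o=pickle.load(open('pics/w22.pkl','rb'));ct=bot.calibration('top')
f=cv2.imread('pics/w22.png');cv2.imwrite('pics/z22.png',cv2.resize(f[160:220,215:285],None,fx=8,fy=8,interpolation=cv2.INTER_CUBIC))
for v in(192,195,198):print(plane(c,250,v,.028,True),tri([ray(c,250,v,True),ray(ct,142,212.5)]))
print('tub left edge',plane(c,355,150,.03,True),'turq right',plane(c,180,178,.028,True))
print(bot.observe()['position'])
```

```text
[0.48071275 0.29708675 0.028     ] (array([0.48104142, 0.29482325, 0.02086181]), [np.float64(0.34338468165694547), np.float64(0.3433846816569227)])
[0.48069096 0.29457961 0.028     ] (array([0.48095498, 0.29355855, 0.02491519]), [np.float64(0.2709502757670841), np.float64(0.2709502757671711)])
[0.48066904 0.292056   0.028     ] (array([0.48087096, 0.29232931, 0.02885542]), [np.float64(0.20054492326156043), np.float64(0.20054492326156775)])
tub left edge [0.56415379 0.33175786 0.03      ] turq right [0.42492653 0.30927488 0.028     ]
[0.48153503 0.29315966 0.10946351]
```

View pics/z22.png

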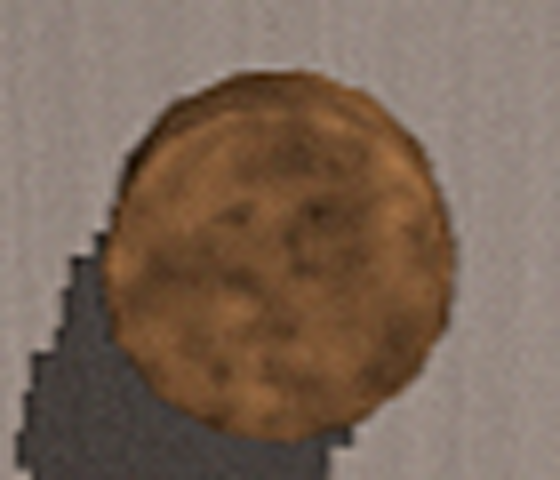

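Request:
{"op": "servo_tool", "data": {
  "plan": [
    [-1,1,-20,0,-0.4],
    [-1,1,-50,0,-0.4],
    [-1,1,-75,0,-0.4],
    [-1,1,-90,0,-0.4],
    [-1,1,-97,0,-0.4],
    [-1,1,-97,0,-0.4],
    [-1,1,-97,0,-0.4],
    [-1,1,-97,0,1],
    [-1,1,-97,0,1],
    [-1,1,-97,0,1]
  ]
}}

```text
clock: 31.55
position: [0.4806, 0.2955, 0.0135]
tool_rot: [3.14, -0.001, 1.564]
force: [-1.4, -1.3, 7.5]
grip_width: 0.0346
```

Request:
{"op": "servo_tool", "data": {
  "plan": [
    [0,0,0,0,1],
    [0,0,0,0,1],
    [0,0,0,0,1],
    [0,0,0,0,1],
    [0,0,0,0,1],
    [0,0,0,0,1],
    [0,0,0,0,1],
    [0,0,0,0,1],
    [0,0,0,0,1],
    [0,0,0,0,1]
  ]
}}

```text
clock: 32.38
position: [0.4806, 0.2954, 0.0135]
tool_rot: [3.14, -0.001, 1.565]
force: [-0.3, -1.0, 9.6]
grip_width: 0.0349
```

```bash
python3 look.py w23
```

```text
[0.48060267 0.29541385 0.01352137] [ 3.14000084e+00 -7.96752029e-04  1.56451720e+00] [-0.36  0.77 -0.42  1.88  0.53  0.6  -1.12] 32.3833
```

View pics/w23.png

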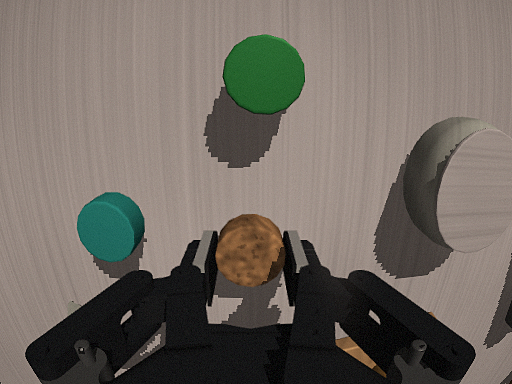

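Request:
{"op": "servo_tool", "data": {
  "plan": [
    [0,0,6,0,1],
    [0,0,25,0,1],
    [0,0,60,0,1],
    [0,-5,90,0,1],
    [-3,-25,105,0,1],
    [-8,-60,105,0,1],
    [-15,-95,105,0,1],
    [-20,-118,105,0,1],
    [-20,-123,105,0,1],
    [-20,-123,105,0,1]
  ]
}}

```text
clock: 33.27
position: [0.4603, 0.1703, 0.1181]
tool_rot: [3.141, 0.001, 1.562]
force: [0.4, -0.4, 1.0]
grip_width: 0.0347
```

Request:
{"op": "servo_tool", "data": {
  "plan": [
    [0,0,0,0,1],
    [0,0,0,0,1],
    [0,0,0,0,1],
    [0,0,0,0,1],
    [0,0,0,0,1],
    [0,0,0,0,1],
    [0,0,0,0,1],
    [0,0,0,0,1],
    [0,0,0,0,1],
    [0,0,0,0,1]
  ]
}}

```text
clock: 34.1
position: [0.46, 0.1721, 0.1173]
tool_rot: [-3.142, 0.0, 1.565]
force: [-1.1, -0.4, -0.6]
grip_width: 0.0347
```

```bash
python3 look.py w24;python3 - <<'E'
import cv2
f=cv2.imread('pics/w24.png');cv2.imwrite('pics/z24.png',cv2.resize(f[120:320,200:460],None,fx=3,fy=3,interpolation=cv2.INTER_CUBIC))
E
```

```text
[0.45995032 0.17210508 0.11727704] [-3.14156124e+00  3.57038955e-05  1.56474686e+00] [-0.08  0.53 -0.53  2.03  0.41  0.69 -0.87] 34.1
```

View pics/z24.png

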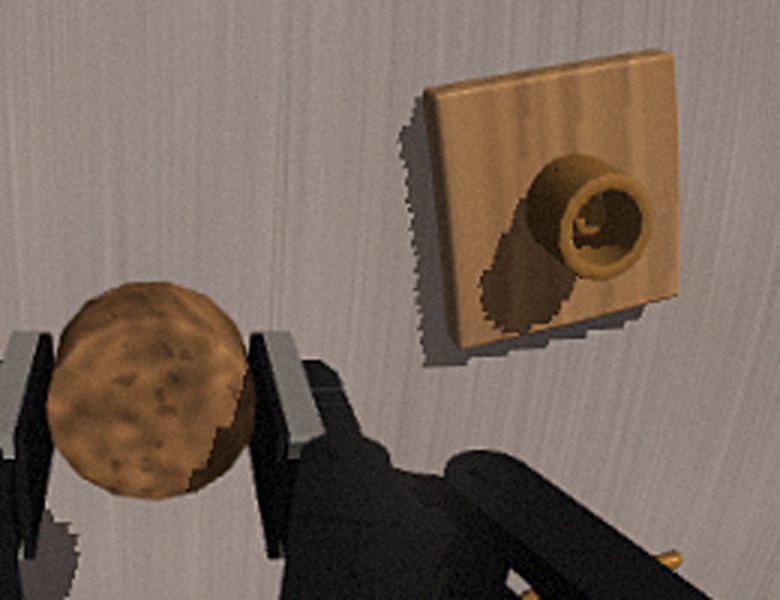

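Run:
```python
from h import *
import pickle
c,o=pickle.load(open('pics/w24.pkl','rb'))
print(plane(c,402.7,195.3,.040,True),plane(c,250,253.3,.1318,True))
```

```text
[0.59023401 0.17350734 0.04      ] [0.45891011 0.1745192  0.1318    ]
```

Request:
{"op": "servo_tool", "data": {
  "plan": [
    [25,0,0,0,1],
    [60,0,0,0,1],
    [95,0,0,0,1],
    [120,0,0,0,1],
    [130,-0.5,0,0,1],
    [130,-0.5,0,0,1],
    [130,-0.5,0,0,1],
    [130,-0.5,0,0,1],
    [130,-0.5,0,0,1],
    [130,-0.5,0,0,1]
  ]
}}

```text
clock: 34.98
position: [0.5894, 0.1718, 0.1176]
tool_rot: [3.142, 0.0, 1.565]
force: [-0.2, -0.3, 0.4]
grip_width: 0.0351
```

Request:
{"op": "servo_tool", "data": {
  "plan": [
    [0,0,-15,0,1],
    [0,0,-32,0,1],
    [0,0,-48,0,1],
    [0,0,-58,0,1],
    [0,0,-64,0,1],
    [0,0,-68,0,1],
    [0,0,-70,0,1],
    [0,0,-71,0,1],
    [0,0,-71,0,1],
    [0,0,-71,0,1]
  ]
}}

```text
clock: 35.82
position: [0.5902, 0.1717, 0.0468]
tool_rot: [3.141, -0.0, 1.565]
force: [0.0, -0.5, -0.4]
grip_width: 0.0345
```

```bash
python3 look.py w25;python3 - <<'E'
import cv2
f=cv2.imread('pics/w25.png');cv2.imwrite('pics/z25.png',cv2.resize(f[130:330,130:370],None,fx=3,fy=3,interpolation=cv2.INTER_CUBIC))
E
```

```text
[0.5902185  0.17167589 0.04680506] [ 3.14094706e+00 -1.67110423e-04  1.56464190e+00] [-0.07  0.78 -0.46  1.73  0.48  0.74 -0.78] 35.8167
```

View pics/z25.png

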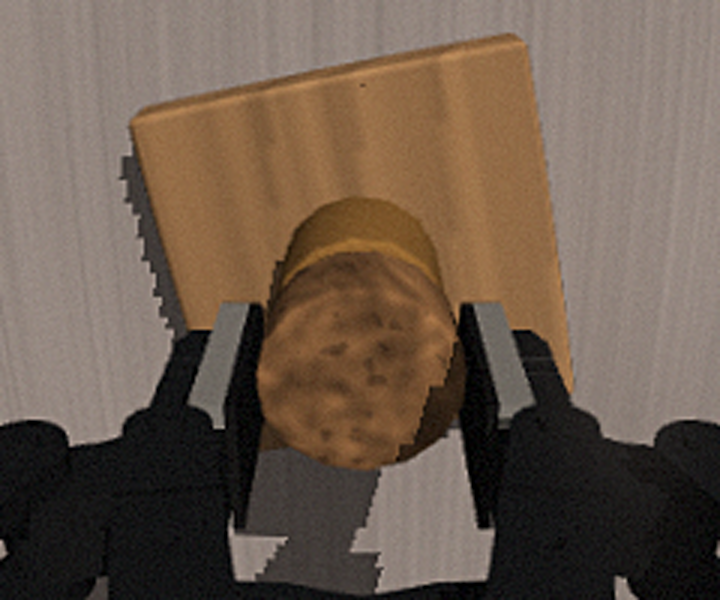

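Request:
{"op": "servo_tool", "data": {
  "plan": [
    [0,0,-2,0,1],
    [0,0,-3,0,1],
    [0,0,-3,0,1],
    [0,0,-3,0,-0.4],
    [0,0,-3,0,-0.4],
    [0,0,-3,0,-0.4],
    [0,0,-3,0,-0.4],
    [0,0,-3,0,-0.4],
    [0,0,15,0,-0.4],
    [0,0,45,0,-0.4]
  ]
}}

```text
clock: 36.7
position: [0.5883, 0.1711, 0.0893]
tool_rot: [-3.137, 0.001, 1.565]
force: [0.1, -0.1, 0.4]
grip_width: 0.0597
```

Request:
{"op": "servo_tool", "data": {
  "plan": [
    [0,0,40,0,-0.4],
    [-25,0,60,0,-0.4],
    [-65,-10,60,0,-0.4],
    [-100,-20,60,0,-0.4],
    [-130,-30,60,0,-0.4],
    [-130,-30,60,0,-0.4],
    [-130,-30,60,0,-0.4],
    [-130,-30,60,0,-0.4],
    [-130,-30,60,0,-0.4],
    [-130,-30,60,0,-0.4]
  ]
}}

```text
clock: 37.53
position: [0.4606, 0.142, 0.1511]
tool_rot: [-3.142, -0.0, 1.565]
force: [-0.2, -0.5, -0.5]
grip_width: 0.0599
```

```bash
python3 look.py w26;python3 - <<'E'
import cv2, numpy as np
from workcell import bot
f=bot.grab_frame('side')
a=cv2.resize(f[100:180,200:300],None,fx=4,fy=4,interpolation=cv2.INTER_CUBIC);b=cv2.resize(f[190:270,180:280],None,fx=4,fy=4,interpolation=cv2.INTER_CUBIC)
cv2.imwrite('pics/s26.png',np.hstack([a,b]))
f=bot.grab_frame('top');cv2.imwrite('pics/t26.png',cv2.resize(f[120:250,100:420],None,fx=2.5,fy=2.5,interpolation=cv2.INTER_CUBIC))
E
```

```text
[0.46058086 0.14200637 0.15112841] [-3.14155024e+00 -4.84456568e-04  1.56465304e+00] [ 0.02  0.46 -0.57  2.02  0.35  0.75 -0.77] 37.5333
```

View pics/w26.png

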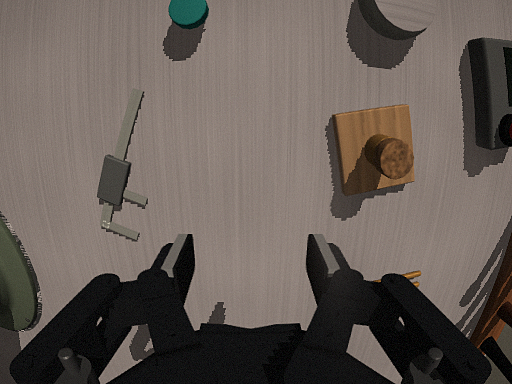

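View pics/s26.png

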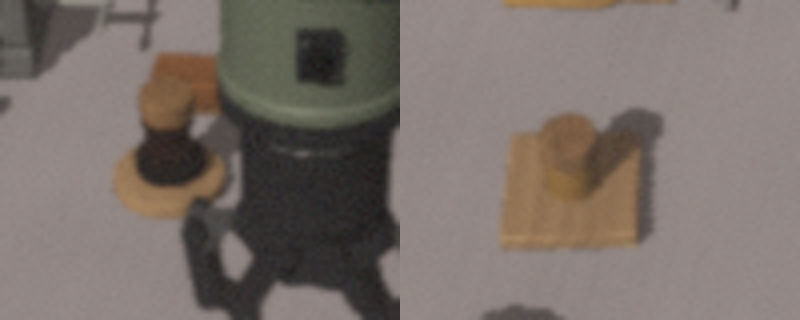

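View pics/t26.png

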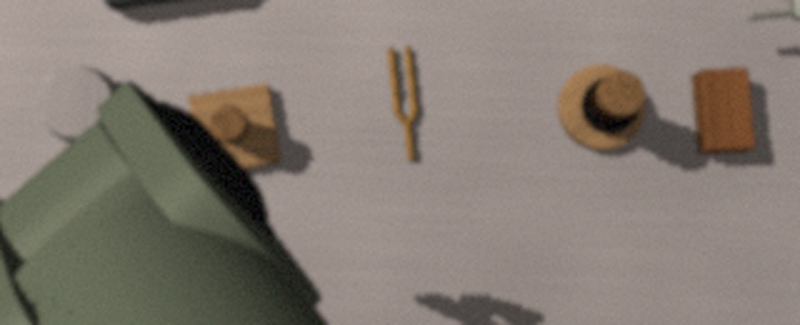

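Request:
{"op": "servo_tool", "data": {
  "plan": [
    [0,-35,10,0,-0.4],
    [0,-75,20,0,-0.4],
    [0,-115,30,0,-0.4],
    [0,-155,30,0,-0.4],
    [0,-195,30,0,-0.4],
    [0,-235,30,0,-0.4],
    [0,-275,30,0,-0.4],
    [0,-315,30,0,-0.4],
    [0,-350,30,0,-0.4],
    [0,-360,30,0,-0.4]
  ]
}}

```text
clock: 38.52
position: [0.4591, -0.2239, 0.1809]
tool_rot: [-3.141, 0.001, 1.559]
force: [-0.6, -0.0, 0.5]
grip_width: 0.06
```

Request:
{"op": "servo_tool", "data": {
  "plan": [
    [0,0,0,0,-0.4],
    [0,0,0,0,-0.4],
    [0,0,0,0,-0.4],
    [0,0,0,0,-0.4],
    [0,0,0,0,-0.4],
    [0,0,0,0,-0.4],
    [0,0,0,0,-0.4],
    [0,0,0,0,-0.4],
    [0,0,0,0,-0.4],
    [0,0,0,0,-0.4]
  ]
}}

```text
clock: 39.35
position: [0.4599, -0.2183, 0.1813]
tool_rot: [-3.142, -0.0, 1.565]
force: [0.6, -0.3, 0.3]
grip_width: 0.0594
```

```bash
python3 look.py w27;python3 - <<'E'
import cv2, numpy as np
from workcell import bot
f=cv2.imread('pics/w27.png');cv2.imwrite('pics/z27.png',cv2.resize(f[90:250,310:470],None,fx=3.7,fy=3.7,interpolation=cv2.INTER_CUBIC))
f=cv2.imread('pics/w26.png');cv2.imwrite('pics/z26.png',cv2.resize(f[90:210,310:430],None,fx=4,fy=4,interpolation=cv2.INTER_CUBIC))
f=bot.grab_frame('top');cv2.imwrite('pics/t27.png',np.hstack([cv2.resize(f[140:200,165:225],None,fx=6.5,fy=6.5,interpolation=cv2.INTER_CUBIC),cv2.resize(f[130:190,315:375],None,fx=6.5,fy=6.5,interpolation=cv2.INTER_CUBIC)]))
f=bot.grab_frame('side')
cv2.imwrite('pics/s27.png',np.hstack([cv2.resize(f[195:255,195:255],None,fx=6.5,fy=6.5,interpolation=cv2.INTER_CUBIC),cv2.resize(f[100:160,210:270],None,fx=6.5,fy=6.5,interpolation=cv2.INTER_CUBIC)]))
E
```

```text
[ 0.45994857 -0.21830162  0.18128828] [-3.14154742e+00 -5.04716355e-05  1.56478700e+00] [ 0.71  0.44 -0.51  1.93  0.28  0.84  0.05] 39.35
```

View pics/z27.png

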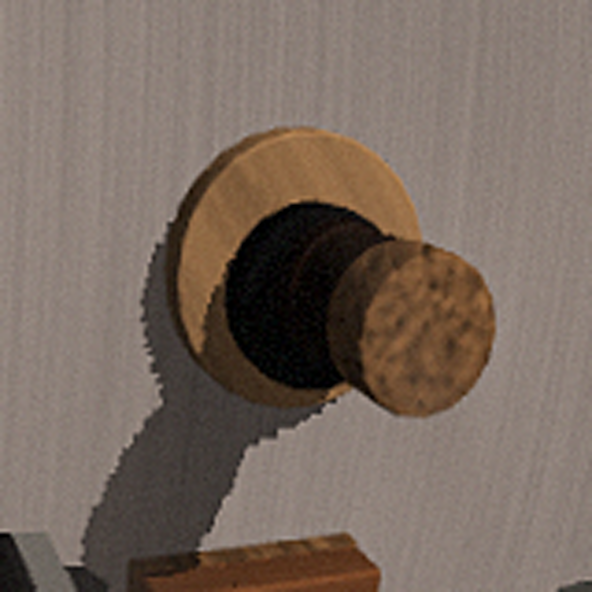

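View pics/z26.png

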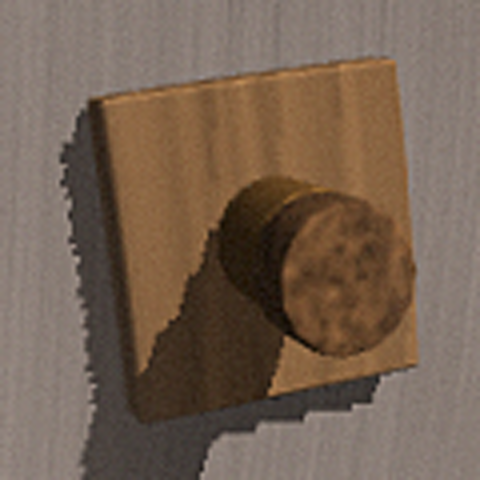

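View pics/t27.png

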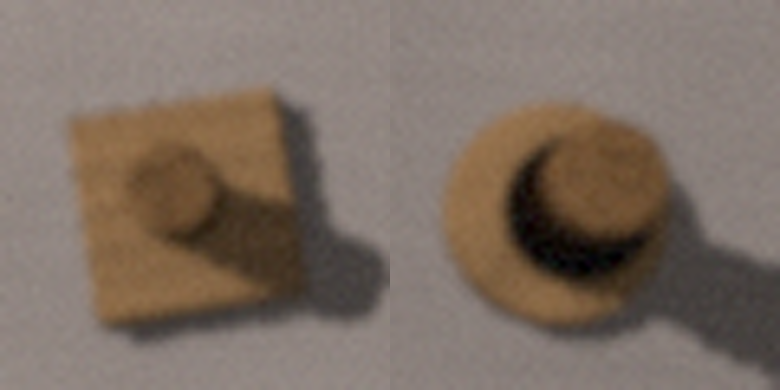

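View pics/s27.png

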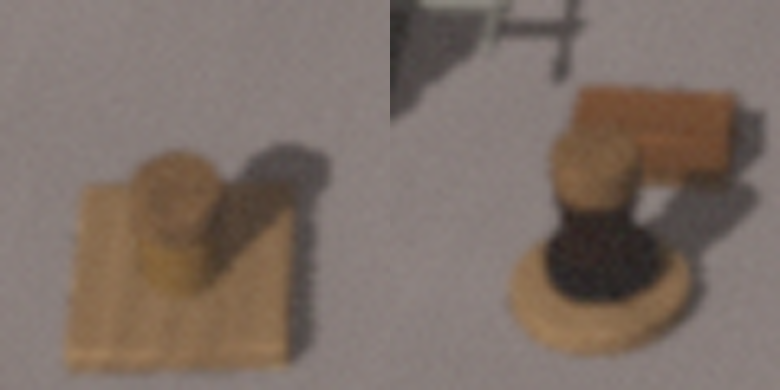

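Run:
```python
from h import *
import pickle
np.set_printoptions(precision=4,suppress=True)
ct=bot.calibration('top')
c,o=pickle.load(open('pics/w27.pkl','rb'))
print(plane(c,425.4,179.2,.09,True),plane(ct,348.2,157.4,.09),tri([ray(c,425.4,179.2,True),ray(ct,348.2,157.4)]))
c,o=pickle.load(open('pics/w26.pkl','rb'))
print(plane(c,397.25,158.75,.058,True),plane(ct,191.9,169.2,.058),tri([ray(c,397.25,158.75,True),ray(ct,191.9,169.2)]))
```

```text
[ 0.6217 -0.2062  0.09  ] [ 0.622  -0.2062  0.09  ] (array([ 0.6222, -0.2064,  0.0894]), [np.float64(0.020242609684622822), np.float64(0.020242609684567092)])
[0.5896 0.1722 0.058 ] [0.5887 0.1683 0.058 ] (array([0.5906, 0.1703, 0.0537]), [np.float64(1.6899875993197384), np.float64(1.68998759931964)])
```

```bash
python3 -c "
from workcell import bot
print(bot.job_done())"
```

```text
the job is handed in; nothing more can be done
None
```

I dressed both stands and handed the job in at about 39 s. On the round stand are the sole (collar up), the seat and the larger stopper. On the square stand are the ferrule and the smaller stopper. No verdict was reported.

**Round stand:** the last two-view check put the larger stopper's top at (0.622, -0.206, 0.089). The spindle is at (0.623, -0.207), and fully down would be 0.090, so this agrees.

**Square stand:** the wrist view put the smaller stopper at (0.590, 0.172), over the spindle at (0.590, 0.172). The wrist and top views together gave its height as 0.054 against an expected 0.058, with the rays about 1.7 mm apart each. I put that down to measurement noise, because lower than fully down is not possible.

**Other checks:**
- Everything looked upright in the side, top and wrist views.
- The fork, the sanding block and the look-alikes were not touched. The fork and block looked unmoved in the last top view; I did not measure them again.
- The first grasp of the sole was about 5 mm off centre, so I redid it before lifting.

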